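# Mark a tile in the lever press and post it into the dust box

## Task

Lay the long unglazed tile flat in the marking press, between the guides and fully home against the end stop, and let go of it. Swing the press's lever all the way down to its stop to mark the tile and let the lever come right back up. Then take the tile out and push it through the sprung flap of the plywood dust box, so that it drops in and the flap shuts behind it; do not strike the tile unless it is fully home, and leave the other things on the table as they are.

Things in the scene. Friction and masses are not known exactly. Their poses are not given: they have to be found in the camera images.
- tile: the work: a plain unglazed clay tile, 110 mm long (its x), 60 mm wide (y), 12 mm thick (z), 0.1 to 0.2 kg, edges rounded, alike whichever end or face comes first. It starts flat on a low stand, both ends and long sides overhanging. Origin: centre of its underside.
- tile_stand: fixed wooden drying stand: a 90 x 40 mm board with two cross battens 44 mm wide, narrower than the tile, which rests on it 30 mm above the table, its length roughly along the stand's x. Origin: centre of its foot on the table; x leads away from the robot.
- press: hand-lever marking press, grey cast iron, fixed. Origin: centre of its foot on the table, below the ram; x leads away from the robot into the press, y left, z up. Foot x -105 to 110, y -60 to 60, 20 mm high. Head over the bed: front face at x -40, y -38 to 38, from 130 to 235 mm up, so a hand from straight above cannot reach the bed. Column behind x 62.
- press_nest (a point): where the tile's underside centre lies when fully home: x -27, y 0, 55 mm up in the press's frame, axes as the press. The tile's far end then meets the end stop; its near end sticks out 42 mm before the head's face, to be held there by its long edges, the hand leaning back 25 to 40 degrees (wrist towards the robot).
- press_lever (a joint): angle of the sprung lever, rad: 0 = home (pointing up and towards the robot, 0.70 rad above level), 0.96 = lower stop (0.26 rad below level). It takes about 3 N at the knob at home, 10 N at the stop, and springs back home when let go (it may also be led back by hand).
- lever_knob (a point): centre of the 36 mm black ball at the lever's end, 180 mm from the pivot; it moves in a plane parallel to the press's x and z, 85 mm to the press's left (+y).
- lever_pivot (a point): point on the lever's axis (parallel to the press's y), in the plane of the ball: at x 10, y 85, 190 mm up in the press's frame.
- dust_box: closed plywood box, fixed: x -95 to 95, 100 mm wide, 209 mm high; its fixed top juts out 5 mm. Origin: centre of its foot; x leads away from the robot into the box, z up. Slot in the front face, a sprung flap just behind it; inside, behind the 6 mm wall, a steep polished slide: a tile whose middle is 8 mm past the outer face tips in and slides down when let go; if it hangs, push its outer end.
- slot_sill (a point): middle of the slot's lower edge in the box's outer front face, 120 mm above the table; axes as the box. The slot is level, 74 mm wide and 40 mm high (120 to 160 mm up). A steel tongue 40 mm wide juts out 24 mm before it, its top flush with the slot's lower edge, to rest the tile on.
- box_flap (a joint): angle of the flap in rad, hinged along the slot's upper edge: 0 = shut (hanging upright), growing as it swings into the box, up to 1.45. A weak spring (well under 1 N at its lower edge) shuts it.
- bowl: bystander, not to be disturbed: small glazed bowl, 68 mm across and 47 mm tall, left of the near edge. Origin: centre of its underside.
- cutter: bystander, not to be disturbed: tin ring cutter, 66 mm across and 30 mm tall, standing on the table at the right. Origin: centre of its underside.
- small_tile: bystander, not to be disturbed: small half-glazed test tile, 55 x 42 x 7 mm, flat on the table at the right. Origin: centre of its underside.
- marker: bystander, not to be disturbed: marker pen, 138 x 17 mm, lying on the table at the left. Origin: centre of its underside.
- press_die: round marking die, 38 mm across, under the ram at the press's x 0, y 0; its face is 99 mm above the table, 32 mm above a seated tile's top. It goes straight down 36 mm with the lever's full swing and yields on a spring for the last 4 mm on the tile. Origin: centre of its face.
- guide_mouth (a point): middle of the mouth of the two side guides, on the bed's top: x -40, y 0, 55 mm up in the press's frame. The guides stand 12 mm above the bed, 81 mm apart here, narrowing within 30 mm to 66 mm (3 mm play each side of the tile). The bed before the mouth is 46 mm wide and reaches to x -75, so fingers can straddle it.
Things that resemble listed ones, but are neither listed nor needed, are in the scene too. Leave any black or pink look-alike of the tile alone.

How it is judged:
By the outcome, as a careful person would: the job done as asked, in the order asked, and still so for the second after the job is handed in, with the robot touching nothing.
It also fails if it takes over 72 s, if anything falls off the work surface, if the arm or the gripper's body presses on something with over 40 N, if the wrist force passes 120 N, or if a joint passes its speed limit or range.

## Robot

A 6-joint arm with a two-finger parallel gripper is mounted at the origin on the work surface; the furniture and walls round the work are solid. World frame = base frame: x ahead of the robot, y to its left, z up, the work surface at z = 0. Lengths are in m, angles in rad, forces in N, time in s.
With the tool pointing down it reaches from about 0.35 to 0.975 m from the base axis. Payload 7.1 kg.
Tool frame: the origin (TCP) lies between the finger pads; the fingertips stand 17 mm ahead of it and the grasp point (between the pads) lies 2 mm behind it; z points along the fingers, y is the line along which they close (so a half turn about z gives the same grasp; the last joint's range is limited). The gripper opens to 88 mm and grips with 3 to 60 N. Pads are 20 mm wide; open, the fingers measure 115 mm over their backs; the gripper's body (75 mm by 178 mm) begins 61 mm behind the grasp point.
Start: joints at [-1.258, 0.423, 1.63, -0, 1.089, -0.019], TCP at [0.204, -0.591, 0.204] pointing down, gripper open.
Joint ranges: [-3, 3], [-0.9, 2.11], [0.09, 2.58], [-1.31, 4.45], [0.11, 2.69], [-2.54, 2.54]. Speed limits (rad/s): [2.39, 2.39, 3.01, 3.14, 3.14, 3.14].

## Interface

Orientations are given as a unit quaternion [x, y, z, w].
In Python, from bench import arm, imaging, search_frame gives the robot as it stands.
- The arm moves only by the shell command python3 -m creep 'ROWS' [OPENING] [FORCE]. ROWS is text: rows parted by semicolons, each of 4 numbers parted by spaces: the shift along the tool's x, y, z in mm, then the turn about the tool's z in degrees. In form: x y z twist; .... A call has 1 to 5 rows; each row shifts and turns the commanded pose from where the row before left it, along the tool's axes as they then stand; what a row does not reach is not made up. A row lasts 1/8 s, in which the tool goes at most 62.5 mm and 10.7 degrees, less where a joint would pass 70% of its speed; a pose out of reach is approached as far as the arm can. A call with a gripper value outside its range is refused whole. OPENING is the closure, from 0 (fully open) to 1 (shut), set as the call begins (- or left out, the last holds). The fingers move at their own pace and stop on an object; FORCE is the grip in N (left out, the last holds). Time passes only in rows, so rows that do not move let the fingers close. It gives the time, the measured TCP pose, the force, the opening and the grip force at its end, in the units of the state.
- arm.state(): the state, without advancing time (a new reading comes with each control period).
- imaging.read_camera(name): name is "side" or "top" or "wrist"; returns (picture, depth): 480x640x3 uint8, red, green, blue; 480x640 float32, m along the optical axis (not along the pixel's ray), 0 where there is no reading.
- imaging.get_calibration(name): a dict with "fx", "fy", "cx", "cy" (pixels), "R" (3x3) and "t" (3): a world point X has camera coordinates R X + t; the wrist camera has in their place "tool_from_camera" (4x4, takes a point from camera to tool coordinates, whose origin is the TCP and whose axes are the flange's). Camera axes: x right, y down, z forward; pixel columns grow to the right and rows downward; lengths in m; the calibration is good to about 2 mm. A picture is of the moment at which its call begins: read the wrist's pose just before it. get_calibration takes no time and is no camera call.
- arm.job_done(): hands the job in; it is judged then, once.
Trained networks look in the newest picture that a camera, given by its name, has taken for a name from the list of things; names that differ only in an ending like _2 or _b are one class to them, and where a whole thing is asked for, a point or a joint stands for the part that bears it (a point fixed in the world has none). Each returns a list of dicts, best first, with "confidence" (0 to 1); they miss things now and then, are a little off and sometimes report something else, mostly with a low value. They report only what shows in the picture. A call takes as long as a camera call. They do not tell look-alikes from the thing itself.
- search_frame(query, camera): "location" ([x, y, z] in m, in world coordinates, good to about 4 mm: the middle of the surface that is visible of it).
The state is a dict: "t": time; "q": joint angles; "joint_vel": joint speeds; "effort": joint torques, N m; "eef_pos": TCP position; "ee_rot": TCP orientation; "wrist_force": force on the tool from outside, world axes, zero at the start; "ft_torque": the same for the moment, N m; "finger_gap": finger opening in m; "gripper_force": force on a finger pad.
Only numpy, scipy, OpenCV 4.12 (cv2) and the standard library are available. Lean on these libraries where they do the work, as an engineer would, in place of code of your own. Each camera call takes 0.05 s, during which the arm holds its last target. There are 200 camera calls.

## Working session

There is one attempt and no reset: what is moved stays moved. The work goes in short steps, Python scripts to look and compute and a shell command to move; the robot and the scene stay as the last step left them, time stands still between calls to the robot, and variables do not carry over. Pictures are saved under pics/ and viewed, at most 10 in all, crops included, and the job is handed in when it is done.

```bash
ls; mkdir -p pics
cat > h.py <<'E'
import numpy as np, cv2
from bench import arm, imaging, search_frame
from scipy.spatial.transform import Rotation as Rn
def cloud(cam):
    st=arm.state() if cam=="wrist" else None
    p,d=imaging.read_camera(cam); c=imaging.get_calibration(cam)
    v,u=np.mgrid[0:480,0:640]
    X=np.stack([(u-c["cx"])/c["fx"]*d,(v-c["cy"])/c["fy"]*d,d],-1)
    if cam=="wrist":
        T=np.array(c["tool_from_camera"]); X=X@T[:3,:3].T+T[:3,3]
        W=X@Rn.from_quat(st["ee_rot"]).as_matrix().T+np.array(st["eef_pos"])
    else:
        W=(X-np.array(c["t"]))@np.array(c["R"])
    W[d==0]=np.nan
    return p,d,W
def save(p,n): cv2.imwrite("pics/"+n,cv2.cvtColor(p,cv2.COLOR_RGB2BGR))
E
python3 - <<'E'
from h import *
st=arm.state(); print({k:np.round(v,3).tolist() for k,v in st.items()})
for cam in ["top","side"]:
    p,d,W=cloud(cam); save(p,cam+"0.png"); np.save(cam+"0.npy",W)
    for q in ["tile","tile_stand","press","press_lever","lever_knob","dust_box","box_flap","slot_sill","bowl","cutter","small_tile","marker","press_die"]:
        if cam=="side" and q in("bowl","cutter","marker","small_tile"): continue
        try: r=search_frame(q,cam)
        except Exception as e: print(q,e); continue
        print(cam,q,[(np.round(x["location"],3).tolist(),round(x["confidence"],2)) for x in r[:4]])
E
```

```text
pics
{'t': 0.0, 'q': [-1.258, 0.424, 1.631, 0.0, 1.089, -0.019], 'joint_vel': [0.001, 0.001, -0.0, -0.002, -0.0, 0.0], 'effort': [-0.001, -54.463, -27.367, 0.064, 0.023, -0.0], 'eef_pos': [0.203, -0.59, 0.204], 'ee_rot': [0.986, 0.165, -0.0, -0.001], 'wrist_force': [-0.402, -0.605, -0.582], 'ft_torque': [-0.011, -0.001, -0.025], 'gripper_force': 0.0, 'finger_gap': 0.088}
top tile [([0.289, 0.178, 0.012], 0.89), ([0.189, 0.301, 0.012], 0.84), ([0.441, 0.223, 0.04], 0.61)]
top tile_stand [([0.664, 0.32, 0.206], 0.47)]
top press [([0.663, 0.319, 0.205], 0.6), ([0.318, 0.349, 0.015], 0.2)]
top press_lever [([0.604, 0.405, 0.273], 0.76)]
top lever_knob [([0.604, 0.408, 0.274], 0.74)]
top dust_box [([0.63, 0.137, 0.21], 0.7)]
top box_flap [([0.66, 0.32, 0.206], 0.7)]
top slot_sill [([0.631, 0.134, 0.213], 0.92), ([0.605, 0.41, 0.275], 0.53), ([0.662, 0.317, 0.207], 0.22)]
top bowl [([0.316, 0.348, 0.014], 0.63)]
top cutter [([0.446, 0.058, 0.025], 0.62), ([0.607, 0.41, 0.275], 0.51)]
top small_tile [([0.504, 0.062, 0.011], 0.73)]
top marker [([0.431, 0.364, 0.014], 0.79)]
top press_die []
side tile [([0.185, 0.309, 0.01], 0.94), ([0.29, 0.184, 0.013], 0.8), ([0.444, 0.232, 0.039], 0.79)]
side tile_stand [([0.443, 0.246, 0.011], 0.62)]
side press [([0.681, 0.353, 0.146], 0.88), ([0.62, 0.179, 0.165], 0.61)]
side press_lever [([0.628, 0.417, 0.246], 0.88)]
side lever_knob [([0.629, 0.415, 0.249], 0.71)]
side dust_box [([0.624, 0.178, 0.163], 0.73), ([0.626, 0.42, 0.249], 0.3)]
side box_flap []
side slot_sill [([0.619, 0.183, 0.166], 0.73)]
side press_die []
```

View pics/top0.png

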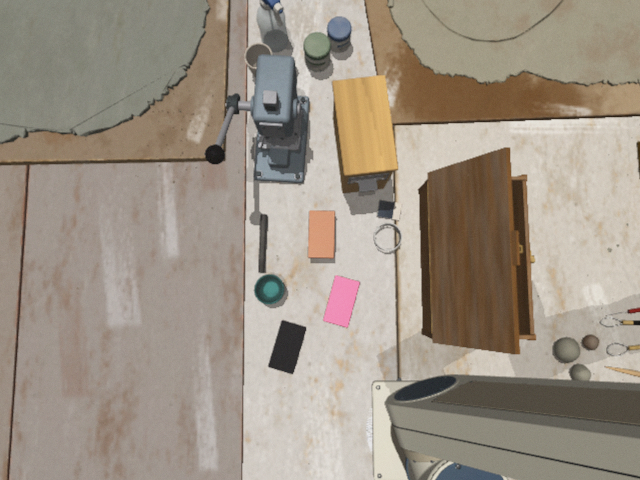

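View pics/side0.png

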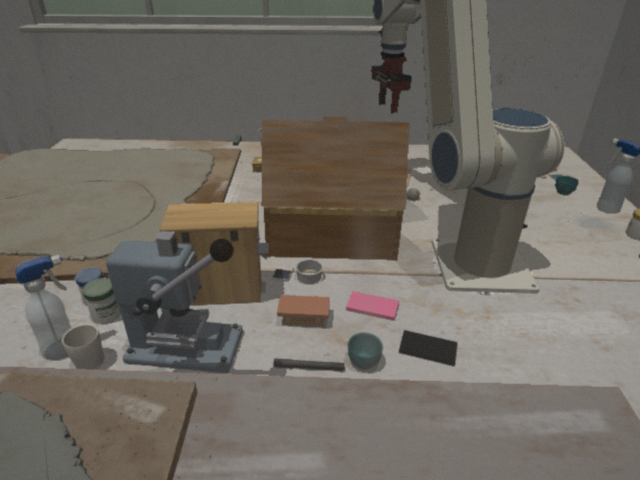

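The top view shows the orange tile at about (322,234), the press at (275,120) with its knob at (215,154), and the dust box at (365,130) with its tongue at (367,185). Black (287,347) and pink (341,301) look-alikes are to be left alone. A brown chest at (470,250) stands between the arm and the work. The side view agrees: tile (304,307), knob (221,250).

Run:
```python
from h import *
W=np.load("top0.npy"); S=np.load("side0.npy")
import cv2
p=cv2.cvtColor(cv2.imread("pics/top0.png"),cv2.COLOR_BGR2RGB)
def rect(m,name,W=W):
    m=m.astype(np.uint8); n,l,s,c=cv2.connectedComponentsWithStats(m); k=1+np.argmax(s[1:,4])
    P=W[l==k]; r=cv2.minAreaRect((P[:,:2]*1000).astype(np.float32)); print(name,len(P),"c",np.round(r[0],1),"size",np.round(r[1],1),"ang",round(r[2],2),"z",np.round(np.nanpercentile(P[:,2],[5,50,95]),4), "corners",np.round(cv2.boxPoints(r)).tolist())
x,y,z=W[...,0],W[...,1],W[...,2]
rect((z>.033)&(z<.05)&(abs(x-.441)<.09)&(abs(y-.223)<.06),"tile")
rect((z>.195)&(z<.225)&(abs(x-.63)<.14)&(abs(y-.137)<.09),"boxtop")
rect((z>.222)&(z<.25)&(abs(x-.68)<.14)&(abs(y-.32)<.06),"head")
rect((z>.012)&(z<.028)&(abs(x-.63)<.17)&(abs(y-.32)<.08),"foot")
rect((z>.045)&(z<.075)&(abs(x-.6)<.1)&(abs(y-.32)<.06),"bed")
rect((z>.11)&(z<.13)&(x<.56)&(abs(y-.137)<.06),"tongue")
m=(z>.05)&(abs(x-.4)<.25)&(y<.05)&(y>-.25); P=W[m]; print("chest",np.nanmin(P,0),np.nanmax(P,0))
print("head z", np.nanmedian(z[85:110,290:293]),[np.round(W[v,u],3).tolist() for v,u in [(65,275),(75,280),(120,285),(100,270),(154,215),(185,367),(180,365),(190,367),(148,280),(160,275),(170,265)]])
# knob sphere fit
from scipy.optimize import least_squares
for A,(u0,v0),n in[(W,(215,154),"top"),(S,(221,250),"side")]:
    B=A[v0-14:v0+15,u0-14:u0+15].reshape(-1,3); B=B[np.isfinite(B[:,0])&(B[:,2]>.2)&(B[:,2]<.4)]
    med=np.median(B,0); B=B[np.linalg.norm(B-med,axis=1)<.03]
    r=least_squares(lambda c:np.linalg.norm(B-c,axis=1)-.018,med+[0,0,-.01],loss="soft_l1",f_scale=.002); print(n,"knob",np.round(r.x,4),len(B),np.abs(r.fun).mean())
```

```text
tile 1239 c [446.1 223.7] size [ 60.1 110. ] ang 89.49 z [0.039  0.0428 0.0464] corners [[391.0, 194.0], [501.0, 193.0], [501.0, 253.0], [391.0, 254.0]]
boxtop 5239 c [648.3 135.2] size [201.1 110.3] ang 6.73 z [0.2069 0.2099 0.2127] corners [[542.0, 178.0], [555.0, 69.0], [755.0, 92.0], [742.0, 202.0]]
head 2385 c [711.7 318.2] size [ 76.7 147.1] ang 85.83 z [0.2268 0.2351 0.2385] corners [[636.0, 285.0], [782.0, 275.0], [788.0, 351.0], [641.0, 362.0]]
foot 1588 c [683.  320.3] size [120.4 214.5] ang 86.02 z [0.0157 0.0205 0.0249] corners [[572.0, 268.0], [786.0, 253.0], [794.0, 373.0], [580.0, 388.0]]
bed 926 c [652.6 321.3] size [97.6 94.3] ang 88.85 z [0.0509 0.056  0.0685] corners [[604.0, 273.0], [699.0, 272.0], [701.0, 369.0], [606.0, 371.0]]
tongue 331 c [544.4 125.9] size [31.  98.1] ang 0.74 z [0.1161 0.1206 0.1242] corners [[528.0, 175.0], [530.0, 77.0], [561.0, 77.0], [559.0, 175.0]]
chest [ 0.15000957 -0.21291706  0.0500803 ] [0.56238798 0.04994223 0.71680952]
head z 0.22673090719156155 [[0.761, 0.313, 0.235], [0.741, 0.303, 0.234], [0.648, 0.293, 0.234], [0.673, 0.318, 0.274], [0.554, 0.408, 0.325], [0.542, 0.123, 0.121], [0.553, 0.127, 0.12], [0.531, 0.123, 0.12], [0.645, 0.319, 0.051], [0.616, 0.33, 0.055], [0.6, 0.357, 0.022]]
top knob [0.5597 0.4139 0.3068] 323 0.0008606948925150274
side knob [0.5582 0.4139 0.3049] 461 0.0008241016797252512
```

```bash
cat >> h.py <<'E'
def go(*targets):
    """print remaining shift in tool axes (mm) from current pose through world targets (m)"""
    st=arm.state(); R=Rn.from_quat(st["ee_rot"]).as_matrix(); p=np.array(st["eef_pos"])
    print("t",round(st["t"],2),"pos",np.round(p*1e3,1),"yaw",round(np.degrees(np.arctan2(R[1,0],R[0,0])),2),"z",np.round(R[:,2],3),"q",np.round(st["q"],2),"F",np.round(st["wrist_force"],1),"gap",round(st["finger_gap"],4),"gf",st["gripper_force"])
    for T in targets:
        T=np.array(T); print("  to",np.round(T*1e3,1),"shift",np.round(R.T@(T-p)*1e3,1)); p=T
P0=np.array([.6805,.3205,0]); B0=np.array([.6483,.1352,0])
def fr(o,deg,l): return o+Rn.from_euler("z",deg,degrees=True).apply(np.array(l)/1e3)
press=lambda *l: fr(P0,-4.0,l)
box=lambda *l: fr(B0,6.75,l)
E
python3 - <<'E'
from h import *
W=np.load("top0.npy"); S=np.load("side0.npy")
print("chest side",np.round(S[[122,140,170,200,230],335],3).tolist())
print("chest top",np.round(W[[180,200,250,300,340],480],3).tolist(),np.round(W[250,[425,440,500,512,518,528]],3).tolist())
print(np.round(imaging.get_calibration("wrist")["tool_from_camera"],3))
go((.204,-.59,.5),(.55,-.35,.5),(.6,0,.5),(.42,.224,.5))
E
```

```text
chest side [[0.384, -0.097, 0.336], [0.383, -0.074, 0.3], [0.381, -0.045, 0.235], [0.38, -0.008, 0.173], [0.377, -0.011, 0.086]]
chest top [[0.514, -0.068, 0.288], [0.477, -0.066, 0.288], [0.387, -0.064, 0.282], [0.297, -0.062, 0.277], [0.227, -0.06, 0.275]] [[0.405, -0.01, 0.065], [0.395, -0.014, 0.189], [0.383, -0.085, 0.324], [0.382, -0.098, 0.344], [0.381, -0.107, 0.347], [0.397, -0.206, 0.15]]
[[-0.    -0.962 -0.273  0.075]
 [ 1.    -0.     0.     0.   ]
 [-0.    -0.273  0.962 -0.179]
 [ 0.     0.     0.     1.   ]]
t 1.2 pos [ 203.6 -590.9  204.2] yaw 19.01 z [-0.  0. -1.] q [-1.26  0.42  1.63  0.    1.09 -0.02] F [-0.9  0.4 -0.2] gap 0.0879 gf 0.0
  to [ 204. -590.  500.] shift [   0.7   -0.7 -295.8]
  to [ 550. -350.  500.] shift [ 405.3 -114.2    0. ]
  to [600.   0. 500.] shift [ 161.3 -314.6    0. ]
  to [420. 224. 500.] shift [ -97.2 -270.4    0. ]
```

```bash
python3 -m creep '0 0 -60 0; 0 0 -60 0; 0 0 -60 0; 0 0 -60 0; 0 0 -56 0' 0; python3 -m creep '50 -14 0 0; 58 -16 0 0; 58 -16 0 0; 58 -16 0 0; 58 -16 0 0'; python3 -c "
from h import *
go((.55,-.35,.5),(.6,0,.5),(.42,.224,.5))"
```

```text
t: 1.82
eef_pos: [0.2035, -0.5906, 0.5027]
ee_rot: [0.986, 0.165, 0.0, 0.001]
wrist_force: [0.7, -0.4, -0.6]
finger_gap: 0.088
gripper_force: 0.0
t: 2.45
eef_pos: [0.4462, -0.4239, 0.5004]
ee_rot: [0.986, 0.165, 0.0, 0.0]
wrist_force: [-0.3, -1.1, -0.1]
finger_gap: 0.0877
gripper_force: 0.0
t 2.45 pos [ 446.2 -423.9  500.4] yaw 19.0 z [ 0. -0. -1.] q [-0.78  0.22  1.26 -0.    1.66  0.46] F [-0.3 -1.1 -0.1] gap 0.0877 gf 0.0
  to [ 550. -350.  500.] shift [122.3 -36.1   0.4]
  to [600.   0. 500.] shift [ 1.612e+02 -3.146e+02 -1.000e-01]
  to [420. 224. 500.] shift [-9.730e+01 -2.704e+02 -1.000e-01]
```

```bash
python3 -m creep '55 -16 0 0; 55 -16 0 0; 30 -50 0 0; 27 -53 0 0; 27 -53 0 0'; python3 -m creep '27 -53 0 0; 27 -53 0 0; 27 -53 0 0; 0 -58 0 0; -20 -54 0 0';  python3 -m creep '-20 -54 0 0; -20 -54 0 0; -20 -54 0 0; 0 0 0 -10.5; 0 0 0 -10.5'; python3 -m creep '0 0 0 -10.5; 0 0 0 -10.5; 0 0 0 -10.5; 0 0 0 -10.5; 0 0 0 -10.5';  python3 -m creep '0 0 0 -10.5; 0 0 0 -10.5; 0 0 0 -10.5; 0 0 0 -10.5; 0 0 0 -10.5' ; python3 -c "
from h import *
go((.391,.224,.3))"
```

```text
t: 3.08
eef_pos: [0.5671, -0.1825, 0.5001]
ee_rot: [0.986, 0.165, -0.0, -0.0]
wrist_force: [1.0, -0.2, 0.3]
finger_gap: 0.0879
gripper_force: 0.0
t: 3.7
eef_pos: [0.536, 0.0939, 0.4994]
ee_rot: [0.986, 0.166, -0.001, -0.0]
wrist_force: [0.3, -0.0, -0.1]
finger_gap: 0.0876
gripper_force: 0.0
t: 4.32
eef_pos: [0.4261, 0.2261, 0.5005]
ee_rot: [0.938, 0.346, 0.0, -0.0]
wrist_force: [0.2, -0.1, 0.6]
finger_gap: 0.0881
gripper_force: 0.0
t: 4.95
eef_pos: [0.4268, 0.2253, 0.5003]
ee_rot: [0.689, 0.725, 0.0, 0.0]
wrist_force: [-0.4, -0.4, -0.2]
finger_gap: 0.0877
gripper_force: 0.0
t: 5.58
eef_pos: [0.4268, 0.2253, 0.5003]
ee_rot: [0.298, 0.955, 0.0, 0.0]
wrist_force: [0.7, -0.1, -0.2]
finger_gap: 0.0877
gripper_force: 0.0
t 5.58 pos [426.8 225.3 500.3] yaw 145.36 z [ 0.  0. -1.] q [ 0.46 -0.01  1.52 -0.    1.63 -0.51] F [ 0.7 -0.1 -0.2] gap 0.0877 gf 0.0
  to [391. 224. 300.] shift [ 28.7 -21.4 200.3]
```

```bash
python3 -m creep '0 0 45 -10.5; 0 0 45 -10.5; 0 0 45 -10.5; 0 0 45 -2.6; 33 -1 20 0' ; python3 -c "
from h import *
p,d,W=cloud('wrist'); save(p,'w1.png')
x,y,z=W[...,0],W[...,1],W[...,2]
m=((z>.036)&(z<.05)&(abs(x-.44)<.09)&(abs(y-.223)<.06)).astype(np.uint8)
n,l,s,c=cv2.connectedComponentsWithStats(m);k=1+np.argmax(s[1:,4]);P=W[l==k]
print(len(P),cv2.minAreaRect((P[:,:2]*1000).astype(np.float32)),np.nanpercentile(P,[1,50,99],axis=0))
print(search_frame('tile','wrist')[:3])
go((.394,.2237,.12),(.394,.2237,.038))"
```

```text
t: 6.2
eef_pos: [0.3934, 0.2243, 0.2977]
ee_rot: [0.008, 1.0, -0.001, -0.001]
wrist_force: [-0.0, 1.0, -0.4]
finger_gap: 0.0878
gripper_force: 0.0
4864 ((444.76593017578125, 223.4602508544922), (59.93513107299805, 110.46017456054688), 88.1825942993164) [[0.39035112 0.19357783 0.037882  ]
 [0.44146604 0.22319032 0.04025526]
 [0.49775783 0.25292656 0.04219888]]
[{'location': [0.4386, 0.2228, 0.0415], 'confidence': 0.86}, {'location': [0.2168, 0.2967, 0.0122], 'confidence': 0.81}, {'location': [0.2934, 0.1769, 0.0126], 'confidence': 0.75}]
t 6.3 pos [390.3 223.7 297.7] yaw 179.15 z [-0.006 -0.003 -1.   ] q [ 0.49  0.05  1.89  0.    1.2  -1.06] F [-0.1 -0.7  0.3] gap 0.0876 gf 0.0
  to [394.  223.7 120. ] shift [ -4.7   0.6 177.7]
  to [394.  223.7  38. ] shift [-0.5  0.2 82. ]
```

View pics/w1.png

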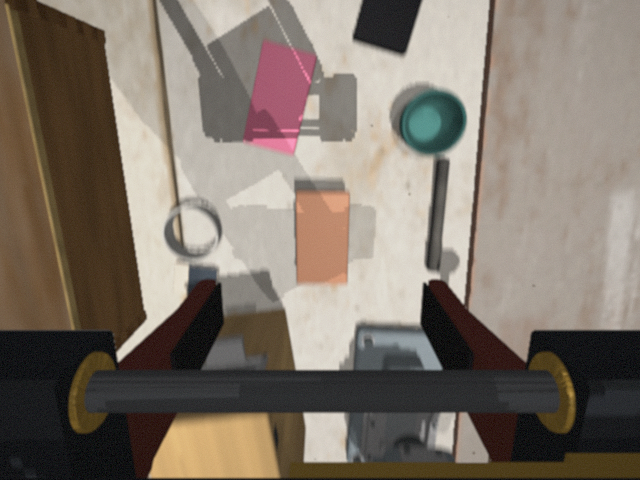

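```bash
python3 -m creep '-4 0 55 0; 0 0 55 0; 0 0 55 0; 0 0 40 0; 0 0 30 0' ; python3 -m creep '0 0 20 0; 0 0 8 0; 0 0 0 0'; python3 -c "
from h import *
go((.3935,.2237,.035))"
```

```text
t: 6.92
eef_pos: [0.3991, 0.2252, 0.0643]
ee_rot: [0.008, 1.0, 0.0, 0.0]
wrist_force: [0.3, -0.5, 0.6]
finger_gap: 0.0878
gripper_force: 0.0
t: 7.3
eef_pos: [0.3987, 0.2251, 0.0375]
ee_rot: [0.008, 1.0, 0.0, 0.0]
wrist_force: [0.2, -0.5, 0.8]
finger_gap: 0.0877
gripper_force: 0.0
t 7.3 pos [398.7 225.1  37.5] yaw 179.11 z [ 0.001  0.    -1.   ] q [ 0.49  0.47  2.09 -0.    0.58 -1.07] F [ 0.2 -0.5  0.8] gap 0.0877 gf 0.0
  to [393.5 223.7  35. ] shift [ 5.2 -1.5  2.5]
```

```bash
python3 -m creep '5 -1.5 2.5 0; 0 0 0 0'; python3 -m creep '0 0 0 0; 0 0 0 0; 0 0 0 0; 0 0 0 0; 0 0 0 0' 1 40; python3 -m creep '0 0 -10 0; 0 0 -20 0; 0 0 -30 0; 0 0 -30 0; 0 0 0 0';python3 -c "
from h import *
p,d,W=cloud('side'); save(p[200:400,200:400].repeat(3,0).repeat(3,1),'s2.png')
x,y,z=W[...,0],W[...,1],W[...,2]
m=((z>.09)&(z<.16)&(x>.41)&(x<.52)&(abs(y-.223)<.06));P=W[m]
print(len(P))
for a in (.42,.44,.46,.48,.495):
  Q=P[abs(P[:,0]-a)<.008]; print(a,np.round(np.nanpercentile(Q,[2,50,98],axis=0),4).tolist())
go()"
```

```text
t: 7.55
eef_pos: [0.3927, 0.2234, 0.0353]
ee_rot: [0.008, 1.0, 0.0, 0.0]
wrist_force: [-0.4, 0.1, -0.2]
finger_gap: 0.0878
gripper_force: 0.0
t: 8.18
eef_pos: [0.3928, 0.2234, 0.0348]
ee_rot: [0.008, 1.0, -0.0, -0.0]
wrist_force: [0.1, -0.1, 0.2]
finger_gap: 0.0413
gripper_force: 0.0
t: 8.8
eef_pos: [0.3944, 0.2242, 0.1271]
ee_rot: [0.008, 1.0, 0.001, 0.002]
wrist_force: [0.7, -0.1, 0.5]
finger_gap: 0.0003
gripper_force: 0.0
0
0.42 [nan, nan, nan]
0.44 [nan, nan, nan]
0.46 [nan, nan, nan]
0.48 [nan, nan, nan]
0.495 [nan, nan, nan]
t 8.85 pos [393.5 223.7 125.9] yaw 179.11 z [ 0.002  0.001 -1.   ] q [ 0.49  0.29  2.06  0.    0.78 -1.06] F [-0.3 -0.5  0.8] gap 0.0007 gf 0.0
  return np.nanmean(a, axis, out=out, keepdims=keepdims)
```

View pics/s2.png

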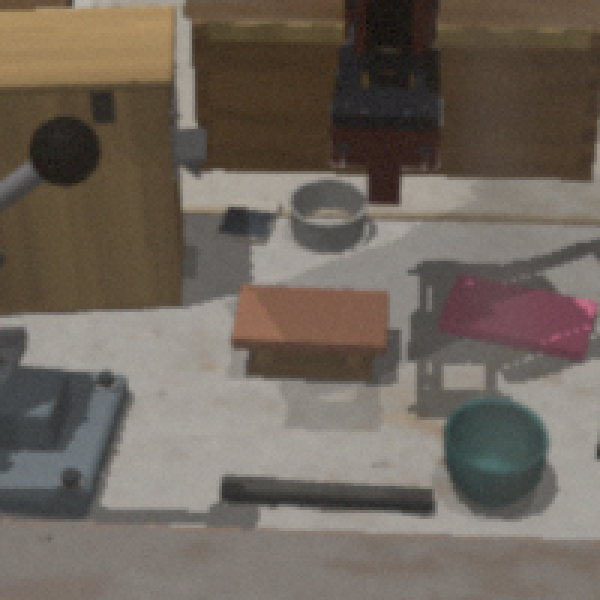

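The side crop shows the fingers shut and empty at (385,185), with the tile still on its stand at (310,318). The grasp missed, so I re-measure the tile.

Run:
```python
from h import *
for cam in("top","side","wrist"):
    p,d,W=cloud(cam)
    x,y,z=W[...,0],W[...,1],W[...,2]
    c=p.astype(int); m=((z>.02)&(z<.05)&(abs(x-.45)<.1)&(abs(y-.223)<.06)&(c[...,0]>c[...,2]+40)&(z>.037)).astype(np.uint8)
    n,l,s,_=cv2.connectedComponentsWithStats(m);k=1+np.argmax(s[1:,4]);P=W[l==k]
    print(cam,len(P),cv2.minAreaRect((P[:,:2]*1000).astype(np.float32)),np.round(np.nanpercentile(P,[1,50,99],axis=0),4).tolist())
    if cam=="side":  # fingertips
        m=(abs(x-.393)<.05)&(abs(y-.224)<.03)&(z>.09)&(z<.16); P=W[m]; print("finger",np.round(np.nanpercentile(P,[1,50,99],axis=0),4).tolist())
        r=search_frame("tile","side"); print(r[:3])
```

```text
Traceback (most recent call last):
ValueError: attempt to get argmax of an empty sequence
```

Run:
```python
from h import *
for cam in("side","wrist"):
    p,d,W=cloud(cam)
    x,y,z=W[...,0],W[...,1],W[...,2]
    c=p.astype(int); m=((z>.015)&(z<.055)&(abs(x-.45)<.1)&(abs(y-.223)<.06)&(c[...,0]>c[...,2]+40)).astype(np.uint8)
    n,l,s,_=cv2.connectedComponentsWithStats(m)
    if n<2: print(cam,"none"); continue
    k=1+np.argmax(s[1:,4]);P=W[l==k]; Q=P[P[:,2]>.038]
    print(cam,len(P),len(Q),cv2.minAreaRect((Q[:,:2]*1000).astype(np.float32)),np.round(np.nanpercentile(Q,[1,50,99],axis=0),4).tolist())
    if cam=="side":
        m=(abs(x-.393)<.05)&(abs(y-.224)<.03)&(z>.1)&(z<.135); P=W[m]; print("finger",np.round(np.nanpercentile(P,[1,50,99],axis=0),4).tolist())
```

```text
side 896 881 ((444.3543701171875, 226.1727294921875), (61.2951774597168, 107.79080963134766), 89.0462417602539) [[0.3912, 0.1965, 0.0383], [0.4438, 0.2276, 0.0406], [0.4971, 0.2554, 0.0434]]
finger [nan, nan, nan]
wrist 5383 5247 ((424.9730224609375, 224.00807189941406), (59.73804473876953, 71.47713470458984), 88.73442840576172) [[0.3898, 0.1947, 0.0386], [0.4114, 0.2254, 0.0402], [0.4569, 0.2533, 0.0418]]
  return np.nanmean(a, axis, out=out, keepdims=keepdims)
```

Run:
```python
from h import *
c=imaging.get_calibration("side"); R,t=np.array(c["R"]),np.array(c["t"])
st=arm.state(); T=Rn.from_quat(st["ee_rot"]).as_matrix(); p0=np.array(st["eef_pos"])
print("cam pos",-R.T@t)
for off in [(0,0,0),(0,0,.017),(-.01,0,.017),(.01,0,.017),(0,0,-.063)]:
    X=R@(p0+T@np.array(off))+t; print(off,np.round([c["fx"]*X[0]/X[2]+c["cx"],c["fy"]*X[1]/X[2]+c["cy"]],1),"crop",np.round([3*(c["fx"]*X[0]/X[2]+c["cx"]-200),3*(c["fy"]*X[1]/X[2]+c["cy"]-200)]), round(X[2],3))
go()
p,d,W=cloud("side"); print(np.round(W[[255,258,261,264],328],4).tolist()); print(np.round(W[262,320:338:2],4).tolist())
```

```text
cam pos [0.39763786 1.00479161 0.70812627]
(0, 0, 0) [328.3 273.4] crop [385. 220.] 0.972
(0, 0, 0.017) [328.1 279.9] crop [384. 240.] 0.982
(-0.01, 0, 0.017) [323.3 279.8] crop [370. 239.] 0.982
(0.01, 0, 0.017) [332.9 280.1] crop [399. 240.] 0.981
(0, 0, -0.063) [329. 248.] crop [387. 144.] 0.938
t 9.0 pos [392.2 223.  124.1] yaw 179.11 z [-0.001 -0.001 -1.   ] q [ 0.49  0.3   2.06  0.    0.78 -1.06] F [-0.1 -0.4  0.3] gap 0.0005 gf 0.0
[[0.3943, 0.3051, 0.2266], [0.3938, 0.2335, 0.17], [0.3936, 0.2335, 0.1627], [0.3935, 0.2331, 0.1551]]
[[0.4131, 0.0087, -0.0001], [0.4079, 0.0058, -0.0019], [0.4016, 0.2329, 0.1596], [0.3976, 0.234, 0.1605], [0.3936, 0.2348, 0.1612], [0.3896, 0.2325, 0.1597], [0.3855, 0.2309, 0.1587], [0.3816, 0.2332, 0.1604], [0.3715, 0.0017, -0.0037]]
```

```bash
python3 -m creep '0 0 0 0; 0 0 0 0; 0 0 0 0; 0 0 0 0; 0 0 0 0' 0 40;python3 -m creep '0 0 0 0; 0 0 0 0; 0 0 0 0; 0 0 0 0; 0 0 0 0'
python3 - <<'E'
from h import *
p,d,W=cloud("side"); go(); x,y,z=W[...,0],W[...,1],W[...,2]
m=(abs(x-.393)<.03)&(y>.15)&(y<.34)&(z>.08)&(z<.3); v,u=np.where(m)
for r in range(230,300,3):
    k=v==r
    if k.any(): print(r,u[k].min(),u[k].max(),np.round(np.median(W[v[k],u[k]],0),3))
save(p[200:350,250:400].repeat(4,0).repeat(4,1),"s3.png")
E
```

```text
t: 9.68
eef_pos: [0.3929, 0.2234, 0.1248]
ee_rot: [0.008, 1.0, 0.0, 0.0]
wrist_force: [0.9, -0.2, -0.2]
finger_gap: 0.0471
gripper_force: 0.0
t: 10.3
eef_pos: [0.3929, 0.2234, 0.1248]
ee_rot: [0.008, 1.0, -0.0, -0.0]
wrist_force: [0.8, -0.1, 0.9]
finger_gap: 0.088
gripper_force: 0.0
t 10.35 pos [392.9 223.4 124.8] yaw 179.11 z [ 0.  0. -1.] q [ 0.49  0.3   2.06  0.    0.78 -1.06] F [-1.1  0.1 -0.1] gap 0.0879 gf 0.0
230 315 344 [0.39  0.239 0.239]
233 313 346 [0.394 0.292 0.265]
236 313 346 [0.393 0.302 0.265]
239 312 346 [0.393 0.311 0.265]
242 312 346 [0.393 0.313 0.26 ]
245 313 346 [0.392 0.311 0.252]
248 313 346 [0.392 0.306 0.242]
251 313 345 [0.393 0.305 0.235]
254 313 345 [0.392 0.305 0.229]
257 323 345 [0.384 0.293 0.214]
260 323 334 [0.393 0.283 0.2  ]
263 323 334 [0.393 0.28  0.191]
266 323 334 [0.393 0.279 0.184]
269 323 334 [0.392 0.279 0.176]
272 323 334 [0.392 0.277 0.168]
275 323 333 [0.393 0.277 0.16 ]
278 323 333 [0.393 0.277 0.153]
281 323 333 [0.393 0.278 0.146]
```

View pics/s3.png

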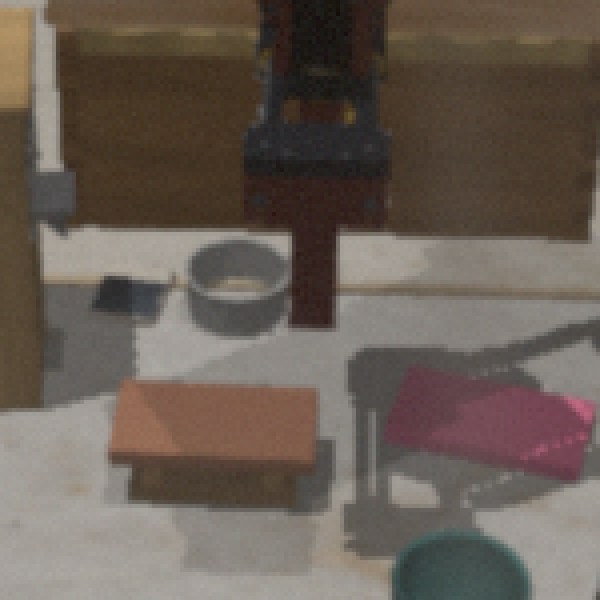

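The side crop shows the open fingertips ending at about row 281, which is z ≈ 0.144. With the TCP reported at z = 0.125 they should be at 0.108, so the true fingertips sit about 36 mm higher than reported. That explains the miss. I'll correct for it and close on the tile again.

```bash
python3 -m creep '-2 0 30 0; 0 0 35 0; 0 0 30 0; 0 0 20 0; 0 0 9 0' ; python3 -m creep '0 0 0 0; 0 0 0 0; 0 0 0 0; 0 0 0 0; 0 0 0 0' 1 40; python3 -m creep '0 0 0 0; 0 0 0 0'
python3 - <<'E'
from h import *
go(); st=arm.state(); p,d,W=cloud("side"); x,y,z=W[...,0],W[...,1],W[...,2]
m=(abs(x-.393)<.012)&(y>.24)&(y<.30)&(z<.2)&(z>.012)
P=W[m]; print(np.round(np.nanpercentile(P,[1,50,99],axis=0),4).tolist())
E
```

```text
t: 10.98
eef_pos: [0.3944, 0.2231, -0.0002]
ee_rot: [0.008, 1.0, -0.0, -0.001]
wrist_force: [0.5, -0.1, -0.1]
finger_gap: 0.0877
gripper_force: 0.0
t: 11.6
eef_pos: [0.3954, 0.2237, 0.0014]
ee_rot: [0.008, 1.0, 0.0, 0.001]
wrist_force: [-1.1, -0.1, 6.3]
finger_gap: 0.0596
gripper_force: 40.0
t: 11.85
eef_pos: [0.3953, 0.2237, 0.0014]
ee_rot: [0.008, 1.0, 0.0, 0.001]
wrist_force: [-1.2, -0.2, 7.2]
finger_gap: 0.0593
gripper_force: 40.0
t 11.85 pos [395.3 223.7   1.4] yaw 179.11 z [ 0.001  0.001 -1.   ] q [ 0.49  0.55  2.1   0.    0.49 -1.07] F [-1.2 -0.2  7.2] gap 0.0593 gf 40.00131011009216
[[0.3822, 0.2423, 0.0214], [0.3941, 0.2635, 0.1375], [0.4049, 0.299, 0.1994]]
```

```bash
python3 -m creep '0 0 -5 0; 0 0 -15 0; 0 0 -30 0; 0 0 -30 0; 0 0 0 0'
python3 - <<'E'
from h import *
go()
p,d,W=cloud("side"); x,y,z=W[...,0],W[...,1],W[...,2]
c=p.astype(int); m=((z>.08)&(z<.18)&(x>.405)&(x<.53)&(abs(y-.223)<.06)&(c[...,0]>c[...,2]+30))
P=W[m]; print(len(P),np.round(np.nanpercentile(P,[1,50,99],axis=0),4).tolist())
n=np.linalg.lstsq(np.c_[P[:,:2],np.ones(len(P))][P[:,2]>np.median(P[:,2])-.01],P[:,2][P[:,2]>np.median(P[:,2])-.01],rcond=None)[0]; print(n)
for a in (.415,.44,.47,.49):
  Q=P[abs(P[:,0]-a)<.008]; print(a,np.round(np.nanpercentile(Q,[5,95],axis=0),4).tolist())
save(p[200:350,250:400].repeat(4,0).repeat(4,1),"s4.png")
E
```

```text
t: 12.52
eef_pos: [0.3964, 0.2242, 0.0832]
ee_rot: [0.008, 1.0, 0.001, 0.002]
wrist_force: [0.4, 0.7, -1.0]
finger_gap: 0.0598
gripper_force: 40.0
t 12.53 pos [396.4 224.2  83.2] yaw 179.11 z [ 0.004  0.002 -1.   ] q [ 0.49  0.38  2.08  0.    0.68 -1.07] F [ 0.4  0.7 -1. ] gap 0.0598 gf 39.99866724014282
736 [[0.4109, 0.1962, 0.1165], [0.4591, 0.2335, 0.122], [0.4984, 0.2566, 0.1248]]
[-0.0046553  -0.01688176  0.12789131]
0.415 [[0.4091, 0.229, 0.1182], [0.4226, 0.2559, 0.124]]
0.44 [[0.4335, 0.1987, 0.119], [0.4472, 0.2542, 0.1236]]
0.47 [[0.4629, 0.1996, 0.1193], [0.4773, 0.2543, 0.1237]]
0.49 [[0.4831, 0.1994, 0.1189], [0.4972, 0.2537, 0.1241]]
```

View pics/s4.png

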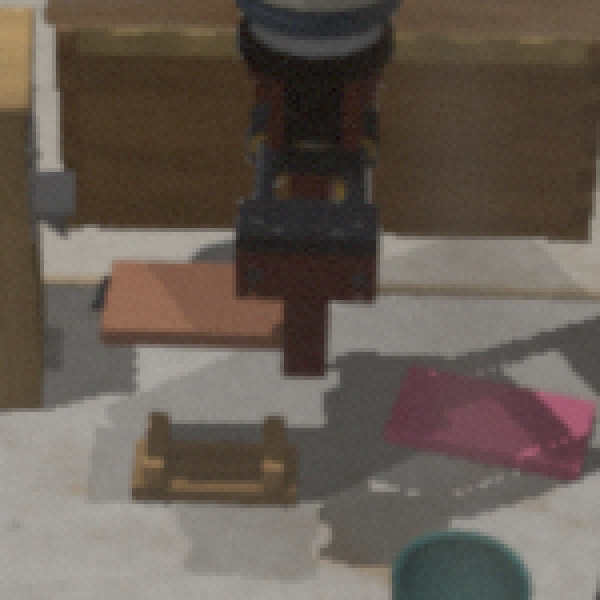

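```bash
python3 -m creep '0 0 0 3.1; 0 0 0 0';  python3 - <<'E'
from h import *
st=arm.state(); p=np.array(st["eef_pos"])
a=press(-170,0,85); 
go((p[0],p[1],.085),a,press(-165,0,29.5),press(-85,0,29.5))
E
```

```text
t: 12.82
eef_pos: [0.3942, 0.223, 0.08]
ee_rot: [0.035, 0.999, -0.0, -0.001]
wrist_force: [0.9, -0.5, -1.2]
finger_gap: 0.0598
gripper_force: 40.0
t 12.82 pos [394.2 223.   80. ] yaw 176.04 z [-0.001 -0.001 -1.   ] q [ 0.49  0.38  2.08  0.    0.68 -1.01] F [ 0.9 -0.5 -1.2] gap 0.0598 gf 39.9988317489624
  to [394.2 223.   85. ] shift [ 0. -0. -5.]
  to [510.9 332.4  85. ] shift [-108.9  117.2   -0.2]
  to [515.9 332.   29.5] shift [-5.1  0.  55.5]
  to [595.7 326.4  29.5] shift [-80.   -0.   -0.1]
```

```bash
python3 -m creep '-12 20 -5 0; -25 26 0 0; -26 26 0 0; -26 26 0 0; -20 19 0 0'; python3 -m creep '0 0 15 0; -5 0 15 0; 0 0 15 0; 0 0 0 0'
python3 - <<'E'
from h import *
go(press(-165,0,29.5),press(-85,0,29.5))
p,d,W=cloud("side"); x,y,z=W[...,0],W[...,1],W[...,2]
L=(Rn.from_euler("z",4.0,degrees=True).apply((W-P0).reshape(-1,3))*1e3).reshape(W.shape)
c=p.astype(int); m=((abs(L[...,2]-80)<35)&(abs(L[...,1])<45)&(L[...,0]<-40)&(L[...,0]>-165)&(c[...,0]>c[...,2]+30))
Q=L[m]; print(len(Q),np.round(np.nanpercentile(Q,[1,50,99],axis=0),1).tolist())
save(p[180:380,100:300].repeat(3,0).repeat(3,1),"s5.png")
E
```

```text
t: 13.45
eef_pos: [0.5123, 0.3332, 0.0846]
ee_rot: [0.034, 0.999, -0.0, -0.0]
wrist_force: [-1.0, -0.5, -0.7]
finger_gap: 0.0595
gripper_force: 40.0
t: 13.95
eef_pos: [0.515, 0.3309, 0.0388]
ee_rot: [0.035, 0.999, -0.001, -0.002]
wrist_force: [0.3, 0.5, -1.1]
finger_gap: 0.0593
gripper_force: 40.0
t 13.95 pos [515.  330.9  38.8] yaw 176.0 z [-0.003 -0.002 -1.   ] q [ 0.55  0.63  1.74  0.    0.78 -0.95] F [ 0.3  0.5 -1.1] gap 0.0593 gf 39.99849021434784
  to [515.9 332.   29.5] shift [-0.8  1.2  9.3]
  to [595.7 326.4  29.5] shift [-80.    0.   -0.3]
620 [[-147.2, -27.6, 69.8], [-90.0, 16.8, 77.2], [-63.7, 32.0, 79.8]]
```

View pics/s5.png

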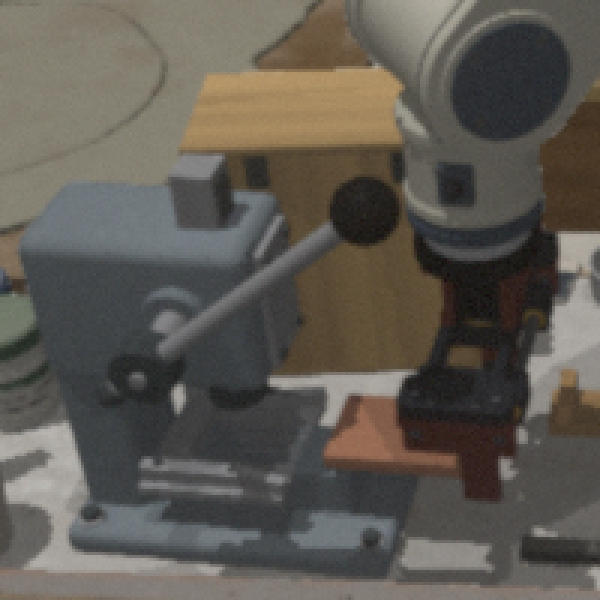

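The side crop shows the tile level in front of the bed (far end at 330,455). The black ball is at (365,210), and the white wrist housing at (480,90) will pass close to it. I'll check that clearance before advancing.

Run:
```python
from h import *
for cam in("side","top"):
    p,d,W=cloud(cam)
    L=(Rn.from_euler("z",4.0,degrees=True).apply((W-P0).reshape(-1,3))*1e3)
    for z0 in range(80,480,30):
        m=(L[:,2]>z0)&(L[:,2]<=z0+30)&(L[:,0]<-135)&(L[:,0]>-300)&(abs(L[:,1])<150) if cam=="side" else (L[:,2]>z0)&(L[:,2]<=z0+30)&(L[:,0]<-90)&(L[:,0]>-300)&(L[:,1]<150)&(L[:,1]>-100)
        Q=L[m]
        if len(Q)>20: print(cam,z0,len(Q),"x",np.round(np.nanpercentile(Q[:,0],[1,99])),"y",np.round(np.nanpercentile(Q[:,1],[50,95,99.5])))
```

```text
side 80 90 x [-177. -141.] y [40. 42. 43.]
side 110 77 x [-198. -141.] y [-30.  82.  82.]
side 140 769 x [-199. -136.] y [74. 88. 89.]
side 170 1249 x [-198. -137.] y [51. 89. 91.]
side 200 207 x [-201. -138.] y [16. 36. 39.]
side 230 552 x [-203. -137.] y [30. 39. 41.]
side 260 672 x [-204. -136.] y [33. 41. 44.]
side 290 676 x [-202. -135.] y [ 38.  98. 101.]
side 320 663 x [-232. -136.] y [49. 70. 90.]
side 350 1257 x [-252. -138.] y [49. 73. 75.]
side 380 2380 x [-272. -136.] y [28. 67. 72.]
side 410 2299 x [-294. -137.] y [ 3. 51. 58.]
side 440 2118 x [-298. -148.] y [-9. 33. 40.]
side 470 1685 x [-299. -172.] y [-14.  16.  23.]
top 170 26 x [-196. -181.] y [86. 89. 89.]
top 260 28 x [-104.  -91.] y [80. 89. 90.]
top 290 147 x [-142.  -97.] y [ 81.  98. 102.]
top 320 136 x [-141. -117.] y [84. 94. 97.]
top 350 40 x [-211. -106.] y [25. 57. 59.]
top 380 1827 x [-211. -104.] y [-2. 49. 67.]
top 410 992 x [-211. -115.] y [ 1. 50. 59.]
top 440 373 x [-228. -138.] y [-40.  37.  42.]
top 470 860 x [-255. -164.] y [-37.  16.  23.]
```

Run:
```python
from h import *
p,d,W=cloud("side")
L=(Rn.from_euler("z",4.0,degrees=True).apply((W-P0).reshape(-1,3))*1e3)
L=L[np.isfinite(L[:,0])&(np.linalg.norm(L-[-127.7,85,306],axis=1)>26)]
for z0 in range(280,400,10):
    Q=L[(L[:,2]>z0)&(L[:,2]<=z0+10)&(L[:,0]<-100)&(L[:,0]>-280)&(abs(L[:,1])<110)]
    k=Q[np.argsort(Q[:,1])[-5:]]
    print(z0,len(Q),np.round(k[0]),np.round(k[-1]))
```

```text
280 235 [-111.   92.  287.] [-101.   93.  281.]
290 235 [-103.   86.  291.] [-103.   90.  290.]
300 230 [-163.   47.  300.] [-167.   50.  301.]
310 90 [-158.   41.  319.] [-165.   43.  311.]
320 235 [-185.   59.  328.] [-178.   63.  330.]
330 178 [-174.   68.  340.] [-174.   70.  339.]
340 297 [-167.   72.  349.] [-169.   73.  346.]
350 369 [-162.   73.  356.] [-164.   75.  357.]
360 463 [-164.   75.  367.] [-164.   76.  364.]
370 581 [-165.   75.  371.] [-166.   76.  377.]
380 657 [-165.   74.  384.] [-166.   75.  384.]
390 812 [-168.   72.  394.] [-167.   74.  390.]
```

```bash
python3 -m creep '0 0 9 0; 0 0 0 0; 0 0 0 0'; python3 -c "
from h import *
go(press(-165,0,29.5),press(-85,0,29.5))"
```

```text
t: 14.52
eef_pos: [0.5167, 0.3321, 0.0317]
ee_rot: [0.035, 0.999, -0.0, -0.0]
wrist_force: [-0.0, -0.0, -1.1]
finger_gap: 0.0598
gripper_force: 40.0
t 14.53 pos [516.7 332.1  31.7] yaw 176.02 z [-0. -0. -1.] q [ 0.55  0.64  1.74 -0.    0.76 -0.95] F [-0.  -0.  -1.1] gap 0.0598 gf 39.99864220619202
  to [515.9 332.   29.5] shift [ 0.8 -0.2  2.2]
  to [595.7 326.4  29.5] shift [-80.  -0.  -0.]
```

```bash
python3 -m creep '-10 0 1.5 0; -12 0 0 0; -12 0 0 0; 0 0 0 0'; python3 -m creep '-10 0 0 0; -10 0 0 0; -10 0 0 0; 0 0 0 0';python3 -c "
from h import *
go(press(-85,0,29.5))"
```

```text
t: 15.02
eef_pos: [0.5521, 0.3297, 0.0304]
ee_rot: [0.035, 0.999, 0.0, 0.0]
wrist_force: [-0.7, -1.1, -1.3]
finger_gap: 0.0595
gripper_force: 40.0
t: 15.52
eef_pos: [0.5816, 0.3276, 0.0304]
ee_rot: [0.035, 0.999, 0.0, 0.0]
wrist_force: [-0.6, 0.2, -1.2]
finger_gap: 0.0596
gripper_force: 40.0
t 15.53 pos [581.6 327.6  30.4] yaw 175.97 z [ 0.001  0.    -1.   ] q [ 0.5   0.7   1.61 -0.    0.83 -1.01] F [-0.6  0.2 -1.2] gap 0.0596 gf 39.998608231544495
  to [595.7 326.4  29.5] shift [-14.2  -0.2   0.9]
```

```bash
python3 -m creep '-7 0 0 0; -7 0 0 0; 0 0 2 0; 0 0 1.5 0; 0 0 0 0'
python3 - <<'E'
from h import *
go()
E
```

```text
t: 16.15
eef_pos: [0.5944, 0.3267, 0.0268]
ee_rot: [0.035, 0.999, -0.0, -0.0]
wrist_force: [0.3, 0.5, -0.5]
finger_gap: 0.0598
gripper_force: 40.0
t 16.15 pos [594.4 326.7  26.8] yaw 176.01 z [-0. -0. -1.] q [ 0.49  0.72  1.59 -0.    0.84 -1.02] F [ 0.3  0.5 -0.5] gap 0.0598 gf 39.99813795089722
```

```bash
python3 -m creep '0 0 0.7 0; 0 0 0 0'; python3 -m creep '0 0 0 0; 0 0 0 0; 0 0 0 0; 0 0 0 0' 0; python3 -m creep '10 0 0 0; 15 0 0 0; 10 0 -5 0; 0 0 -4 0; 0 0 0 0'
python3 - <<'E'
from h import *
go()
p,d,W=cloud("side")
L=(Rn.from_euler("z",4.0,degrees=True).apply((W-P0).reshape(-1,3))*1e3).reshape(W.shape)
c=p.astype(int); m=((abs(L[...,2]-65)<15)&(abs(L[...,1])<45)&(L[...,0]<-30)&(L[...,0]>-165)&(c[...,0]>c[...,2]+30))
Q=L[m]; print(len(Q),np.round(np.nanpercentile(Q,[1,50,99],axis=0),1).tolist())
E
```

```text
t: 16.4
eef_pos: [0.5944, 0.3267, 0.0265]
ee_rot: [0.035, 0.999, -0.0, -0.0]
wrist_force: [-2.1, -2.0, 3.8]
finger_gap: 0.0599
gripper_force: 40.0
t: 16.9
eef_pos: [0.5945, 0.3267, 0.0259]
ee_rot: [0.035, 0.999, -0.0, -0.0]
wrist_force: [0.4, -0.8, 0.1]
finger_gap: 0.0872
gripper_force: 0.0
t: 17.52
eef_pos: [0.5603, 0.3296, 0.036]
ee_rot: [0.035, 0.999, 0.0, 0.001]
wrist_force: [0.7, 1.4, -0.2]
finger_gap: 0.0875
gripper_force: 0.0
t 17.52 pos [560.3 329.6  36. ] yaw 176.03 z [ 0.002  0.001 -1.   ] q [ 0.51  0.67  1.66 -0.    0.81 -0.99] F [ 0.7  1.4 -0.2] gap 0.0875 gf 0.0
355 [[-91.3, -13.0, 59.0], [-53.5, 23.1, 65.7], [-30.6, 33.1, 68.3]]
```

```bash
python3 -m creep '0 0 0 0; 0 0 0 0; 0 0 0 0; 0 0 0 0; 0 0 0 0' 1 40; python3 -m creep '0 0 0 0; 0 0 0 0; 0 0 0 0; 0 0 0 0; 0 0 0 0'; python3 -c "
from h import *
go(press(-92,0,36))"
```

```text
t: 18.2
eef_pos: [0.5596, 0.3291, 0.035]
ee_rot: [0.035, 0.999, -0.0, -0.0]
wrist_force: [-0.8, -0.1, -0.1]
finger_gap: 0.0411
gripper_force: 0.0
t: 18.82
eef_pos: [0.5596, 0.3292, 0.0351]
ee_rot: [0.035, 0.999, 0.0, -0.0]
wrist_force: [0.9, -0.2, 0.2]
finger_gap: 0.0004
gripper_force: 0.0
t 18.82 pos [559.6 329.2  35.1] yaw 176.01 z [-0.  0. -1.] q [ 0.51  0.67  1.66  0.    0.81 -0.99] F [ 0.9 -0.2  0.2] gap 0.0004 gf 0.0
  to [588.7 326.9  36. ] shift [-29.2  -0.2  -0.9]
```

```bash
python3 -m creep '-9 0 0 0; -9 0 0 0; -4 0 0 0; -3 0 0 0; 0 0 0 0'; python3 -m creep '-2 0 0 0; -1 0 0 0; 0 0 0 0'; python3 -m creep '-1 0 0 0; -0.7 0 0 0; 0 0 0 0';  python3 -c "
from h import *
go(press(-92,0,36))"
```

```text
t: 19.45
eef_pos: [0.5848, 0.3274, 0.035]
ee_rot: [0.035, 0.999, 0.0, 0.0]
wrist_force: [-0.1, -0.2, -0.1]
finger_gap: -0.0
gripper_force: 0.0
t: 19.82
eef_pos: [0.5868, 0.3272, 0.035]
ee_rot: [0.035, 0.999, -0.0, -0.001]
wrist_force: [-4.3, -0.2, 1.8]
finger_gap: 0.0004
gripper_force: 2.0
t: 20.2
eef_pos: [0.5868, 0.3271, 0.035]
ee_rot: [0.035, 0.999, -0.0, -0.002]
wrist_force: [-9.5, 1.3, 6.3]
finger_gap: 0.0003
gripper_force: 5.2
t 20.2 pos [586.8 327.1  35. ] yaw 176.01 z [-0.004 -0.001 -1.   ] q [ 0.49  0.7   1.6   0.    0.85 -1.01] F [-9.5  1.3  6.3] gap 0.0003 gf 5.203766897320747
  to [588.7 326.9  36. ] shift [-1.9 -0.1 -1. ]
```

```bash
python3 -m creep '8 0 0 0; 10 0 0 0; 12 0 0 0; 0 0 0 0; 0 0 0 0'
cat > near.py <<'E'
from h import *
go()
for cam in("side","wrist"):
    p,d,W=cloud(cam)
    L=(Rn.from_euler("z",4.0,degrees=True).apply((W-P0).reshape(-1,3))*1e3).reshape(W.shape)
    c=p.astype(int); m=((abs(L[...,2]-65)<9)&(abs(L[...,1])<45)&(L[...,0]<-30)&(L[...,0]>-165)&(c[...,0]>c[...,2]+30))
    Q=L[m]; print(cam,len(Q),np.round(np.nanpercentile(Q,[1,50,99],axis=0),1).tolist())
    for a in range(-30,31,10):
        q=Q[abs(Q[:,1]-a)<5]
        if len(q)>5: print("   y",a,np.round(np.percentile(q[:,0],[0,2,5]),1))
E
python3 near.py
```

```text
t: 20.82
eef_pos: [0.5596, 0.3294, 0.0352]
ee_rot: [0.035, 0.999, 0.0, 0.0]
wrist_force: [-0.2, 0.6, -0.8]
finger_gap: 0.0006
gripper_force: 0.0
t 20.82 pos [559.6 329.4  35.2] yaw 176.02 z [ 0.001  0.    -1.   ] q [ 0.51  0.67  1.66 -0.    0.81 -0.99] F [-0.2  0.6 -0.8] gap 0.0006 gf 0.0
side 302 [[-82.3, -11.7, 58.8], [-49.9, 22.8, 65.5], [-30.5, 32.7, 68.2]]
   y -10 [-38.6 -38.2 -37.6]
   y 0 [-47.3 -46.8 -46. ]
   y 10 [-70.1 -65.8 -55.3]
   y 20 [-83.4 -82.7 -81.2]
   y 30 [-81.9 -81.  -79.7]
wrist 924 [[-132.6, -7.9, 56.4], [-131.6, 0.0, 65.3], [-48.8, 8.5, 73.7]]
   y -10 [-132.7 -132.6 -132.6]
   y 0 [-132.9 -132.5 -132.4]
   y 10 [-132.6 -132.5 -132.4]
```

```bash
python3 -m creep '-10 0 0 0; -10 0 0 0; -7 0 0 0; -2 0 0 0; -1 0 0 0'; python3 -m creep '-1 0 0 0; -1 0 0 0; -1 0 0 0; 0 0 0 0';python3 -m creep '5 0 0 0; 10 0 0 0; 15 0 0 0; 0 0 0 0; 0 0 0 0'; python3 near.py
```

```text
t: 21.55
eef_pos: [0.5868, 0.327, 0.0349]
ee_rot: [0.035, 0.999, -0.001, -0.003]
wrist_force: [-12.4, 2.1, 8.8]
finger_gap: 0.0003
gripper_force: 6.2
t: 22.05
eef_pos: [0.5867, 0.327, 0.0349]
ee_rot: [0.035, 0.999, -0.001, -0.005]
wrist_force: [-20.1, 3.3, 14.4]
finger_gap: -0.0002
gripper_force: 10.3
t: 22.68
eef_pos: [0.5626, 0.3291, 0.0353]
ee_rot: [0.035, 0.999, 0.0, 0.0]
wrist_force: [0.8, -0.5, -0.3]
finger_gap: 0.0007
gripper_force: 0.0
t 22.68 pos [562.6 329.1  35.3] yaw 176.02 z [ 0.001  0.    -1.   ] q [ 0.51  0.67  1.65 -0.    0.81 -0.99] F [ 0.8 -0.5 -0.3] gap 0.0007 gf 0.0
side 288 [[-82.4, -10.7, 58.6], [-50.9, 23.2, 65.4], [-30.4, 32.9, 68.5]]
   y -10 [-40.3 -40.2 -40. ]
   y 0 [-42.8 -42.3 -41.4]
   y 10 [-82.3 -79.7 -76.6]
   y 20 [-83.3 -83.  -81.5]
   y 30 [-82.2 -81.3 -80. ]
wrist 918 [[-129.6, -8.0, 56.5], [-128.6, 0.0, 65.3], [-45.5, 8.5, 73.6]]
   y -10 [-129.8 -129.6 -129.5]
   y 0 [-129.8 -129.5 -129.3]
   y 10 [-129.7 -129.6 -129.5]
```

```bash
python3 -m creep '40 0 0 0; 45 0 0 0; 40 0 0 0; 0 0 -55 0; 0 0 -55 0' 0; python3 -m creep '0 0 -55 0; 0 0 -55 0; 0 0 -55 0; 0 0 -40 0; 0 0 0 0'; python3 -c "
from h import *
go(press(-230,85,350),press(-127.7,85,350),press(-127.7,85,268))"
```

```text
t: 23.4
eef_pos: [0.4371, 0.3376, 0.146]
ee_rot: [0.035, 0.999, -0.0, -0.001]
wrist_force: [0.9, -0.3, -0.6]
finger_gap: 0.0468
gripper_force: 0.0
t: 24.02
eef_pos: [0.4393, 0.3387, 0.354]
ee_rot: [0.035, 0.999, 0.002, 0.003]
wrist_force: [0.3, 0.2, -0.8]
finger_gap: 0.0879
gripper_force: 0.0
t 24.02 pos [439.3 338.7 354. ] yaw 175.99 z [ 0.006  0.004 -1.   ] q [ 0.64  0.17  1.62 -0.    1.34 -0.87] F [ 0.3  0.2 -0.8] gap 0.0879 gf 0.0
  to [457.  421.3 350. ] shift [-11.8  83.6   4.5]
  to [559.  414.2 350. ] shift [-102.3    0.     0.6]
  to [559.  414.2 268. ] shift [ 0.5 -0.4 82. ]
```

```bash
python3 -m creep '0 40 0 0; -12 43 0 0; -50 0 0 0; -52 0 0 0; 0 0 0 0'; python3 -m creep '0 0 0 0';python3 -c "
from h import *
go(press(-127.7,85,268))
p,d,W=cloud('side'); save(p[130:330,130:330].repeat(3,0).repeat(3,1),'s6.png')"
```

```text
t: 24.65
eef_pos: [0.5594, 0.4114, 0.3471]
ee_rot: [0.036, 0.999, -0.001, -0.001]
wrist_force: [-0.1, 0.4, -0.6]
finger_gap: 0.0878
gripper_force: 0.0
t: 24.78
eef_pos: [0.5564, 0.4121, 0.3484]
ee_rot: [0.035, 0.999, -0.001, -0.001]
wrist_force: [0.0, -0.1, -0.6]
finger_gap: 0.0879
gripper_force: 0.0
t 24.77 pos [556.4 412.1 348.4] yaw 175.98 z [-0.002 -0.001 -1.   ] q [ 0.62  0.41  1.31  0.    1.42 -0.88] F [ 0.  -0.1 -0.6] gap 0.0879 gf 0.0
  to [559.  414.2 268. ] shift [-2.6  2.4 80.4]
```

View pics/s6.png

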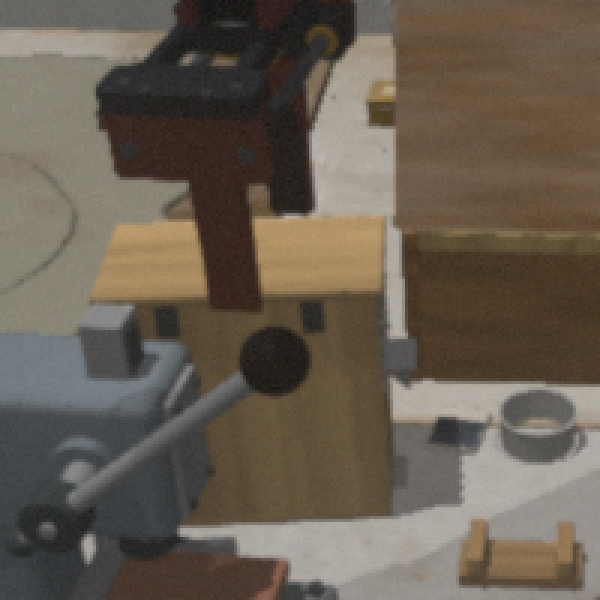

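The crop shows the open fingers above the ball (275,360), with the near finger's tip at (235,310). The tile lies in the press at (200,580).

```bash
python3 -m creep '-2 2 25 0; 0 0 25 0; 0 0 20 0; 0 0 10 0; 0 0 0 0'; python3 -m creep '0 0 0 0';python3 -c "
from h import *
go(press(-127.7,85,268))"
```

```text
t: 25.45
eef_pos: [0.5588, 0.4144, 0.2697]
ee_rot: [0.035, 0.999, -0.0, -0.0]
wrist_force: [0.0, 0.4, 0.2]
finger_gap: 0.0879
gripper_force: 0.0
t: 25.58
eef_pos: [0.5597, 0.4148, 0.2712]
ee_rot: [0.035, 0.999, 0.001, 0.001]
wrist_force: [0.6, 0.9, -0.5]
finger_gap: 0.0877
gripper_force: 0.0
t 25.57 pos [559.7 414.8 271.2] yaw 176.01 z [ 0.001  0.001 -1.   ] q [ 0.62  0.47  1.4   0.    1.27 -0.88] F [ 0.6  0.9 -0.5] gap 0.0877 gf 0.0
  to [559.  414.2 268. ] shift [ 0.6 -0.6  3.2]
```

```bash
python3 -m creep '0.5 -0.5 3 0; 0 0 0 0; 0 0 0 0; 0 0 0 0; 0 0 0 0' 1 40; python3 -m creep '0 0 0 0; 0 0 0 0; 0 0 0 0'; python3 -c "
from h import *
go()
th0=.7; p0=None
pts=[]
for a in np.linspace(0,.96,9):
    th=.7-a; pts.append(press(10-180*np.cos(th),85,190+180*np.sin(th)-38))
st=arm.state();R=Rn.from_quat(st['ee_rot']).as_matrix()
for i in range(8): print(np.round(R.T@(pts[i+1]-pts[i])*1e3,1), np.round(pts[i+1]*1e3,1))"
```

```text
t: 26.2
eef_pos: [0.5587, 0.4139, 0.2671]
ee_rot: [0.035, 0.999, 0.0, 0.0]
wrist_force: [0.2, -0.4, -0.2]
finger_gap: 0.0415
gripper_force: 0.0
t: 26.58
eef_pos: [0.5587, 0.4132, 0.267]
ee_rot: [0.035, 0.999, -0.001, -0.0]
wrist_force: [-1.1, -6.5, 1.0]
finger_gap: 0.0344
gripper_force: 40.0
t 26.57 pos [558.7 413.2 267. ] yaw 176.0 z [-0.    -0.001 -1.   ] q [ 0.62  0.47  1.4  -0.    1.27 -0.88] F [-1.1 -6.5  1. ] gap 0.0344 gf 40.000264048576355
[12.9  0.  17.3] [546.2 415.1 250.6]
[10.7  0.  18.7] [535.5 415.8 231.9]
[ 8.4  0.  19.9] [527.1 416.4 212. ]
[ 6.   0.  20.7] [521.2 416.8 191.3]
[ 3.4  0.  21.3] [517.7 417.1 170. ]
[ 0.9  0.  21.6] [516.9 417.1 148.4]
[-1.7  0.  21.5] [518.6 417.  126.9]
[-4.3  0.  21.2] [522.9 416.7 105.7]
```

```bash
python3 -m creep '6.7 0 8.5 0; 6.2 0 8.8 0; 5.6 0 9.2 0; 5.1 0 9.5 0; 0 0 0 0' - 50; python3 -c "
from h import *
go()"
```

```text
t: 27.2
eef_pos: [0.5349, 0.4149, 0.2312]
ee_rot: [0.035, 0.999, -0.001, -0.0]
wrist_force: [-1.9, -6.7, 6.2]
finger_gap: 0.0347
gripper_force: 50.0
t 27.2 pos [534.9 414.9 231.2] yaw 176.01 z [-0.    -0.001 -1.   ] q [ 0.64  0.47  1.48 -0.    1.19 -0.86] F [-1.9 -6.7  6.2] gap 0.0347 gf 50.001643896102905
```

Force rises as expected (6 N), so the lever is following. I continue to the stop with a little over-travel.

```bash
python3 -m creep '4.5 0 9.8 0; 3.9 0 10.1 0; 3.3 0 10.3 0; 2.7 0 10.4 0; 2 0 10.6 0'; python3 -m creep '1.4 0 10.7 0; 0.8 0 10.8 0; 0.1 0 10.8 0; -0.6 0 10.8 0; -1.1 0 10.7 0'; python3 -m creep '-1.8 0 10.7 0; -2.5 0 10.6 0; 0 0 0 0';python3 -c "
from h import *
go()"
```

```text
t: 27.82
eef_pos: [0.5185, 0.416, 0.1804]
ee_rot: [0.035, 0.999, -0.0, -0.0]
wrist_force: [-3.3, -6.5, 7.6]
finger_gap: 0.0339
gripper_force: 50.0
t: 28.45
eef_pos: [0.5175, 0.4161, 0.1263]
ee_rot: [0.035, 0.999, -0.001, -0.001]
wrist_force: [-3.9, -6.7, 8.4]
finger_gap: 0.0344
gripper_force: 50.0
t: 28.82
eef_pos: [0.5217, 0.4158, 0.1047]
ee_rot: [0.035, 0.999, -0.001, -0.001]
wrist_force: [-5.4, -6.1, 9.7]
finger_gap: 0.0345
gripper_force: 50.0
t 28.82 pos [521.7 415.8 104.7] yaw 176.0 z [-0.002 -0.001 -1.   ] q [ 0.65  0.6   1.59  0.    0.95 -0.85] F [-5.4 -6.1  9.7] gap 0.0345 gf 50.0021892786026
```

Near the lower stop (about 10 N). I push on 4–8 mm to feel the stop itself.

```bash
python3 -m creep '-1 0 2 0; -1 0 2 0; 0 0 0 0'; python3 -m creep '-0.7 0 2 0; -0.7 0 2 0; 0 0 0 0'
python3 - <<'E'
from h import *
go()
p,d,S=cloud("side")
L=(Rn.from_euler("z",4.0,degrees=True).apply((S-P0).reshape(-1,3))*1e3)
c=p.reshape(-1,3).astype(int)
# rod points: plane y~85 between pivot and ball
m=(abs(L[:,1]-88)<10)&(L[:,0]<-20)&(L[:,0]>-130)&(L[:,2]>120)&(L[:,2]<230)
Q=L[m]; k=np.polyfit(Q[:,0],Q[:,2],1); print(len(Q),"rod slope angle",np.arctan(k[0]),"z at x=10",np.polyval(k,10))
E
```

```text
t: 29.2
eef_pos: [0.5227, 0.4157, 0.101]
ee_rot: [0.035, 0.999, -0.001, -0.002]
wrist_force: [-8.2, -5.8, 8.8]
finger_gap: 0.0344
gripper_force: 50.0
t: 29.58
eef_pos: [0.5242, 0.4156, 0.0976]
ee_rot: [0.035, 0.999, -0.001, -0.002]
wrist_force: [-8.5, -5.1, 12.2]
finger_gap: 0.0346
gripper_force: 50.0
t 29.57 pos [524.2 415.6  97.6] yaw 176.01 z [-0.003 -0.002 -1.   ] q [ 0.65  0.61  1.59  0.    0.95 -0.85] F [-8.5 -5.1 12.2] gap 0.0346 gf 50.00287055969238
381 rod slope angle 0.2573489082194221 z at x=10 193.0367528959654
```

```bash
cat > rod.py <<'E'
from h import *
go()
p,d,S=cloud("side")
L=(Rn.from_euler("z",4.0,degrees=True).apply((S-P0).reshape(-1,3))*1e3)
m=(abs(L[:,1]-88)<10)&(L[:,0]<-20)&(L[:,0]>-130)&(L[:,2]>120)&(L[:,2]<300)
Q=L[m]; k=np.polyfit(Q[:,0],Q[:,2],1); print(len(Q),"rod slope angle",np.arctan(k[0]),"z at x=10",np.polyval(k,10))
E
python3 -m creep '-0.5 0 2.5 0; -0.5 0 2.5 0; 0 0 0 0'; python3 rod.py;python3 -m creep '-0.5 0 2.5 0; -0.5 0 2.5 0; 0 0 0 0'; python3 rod.py
```

```text
t: 30.0
eef_pos: [0.5252, 0.4156, 0.0957]
ee_rot: [0.035, 0.999, -0.001, -0.001]
wrist_force: [-18.1, -12.9, 34.2]
finger_gap: 0.0342
gripper_force: 50.0
t 30.0 pos [525.2 415.6  95.7] yaw 176.02 z [-0.003 -0.001 -1.   ] q [ 0.65  0.61  1.59  0.    0.94 -0.85] F [-18.1 -12.9  34.2] gap 0.0342 gf 50.00780403614044
390 rod slope angle -0.10751815773139127 z at x=10 169.84053128962714
t: 30.42
eef_pos: [0.5276, 0.4155, 0.0924]
ee_rot: [0.035, 0.999, -0.0, -0.0]
wrist_force: [-15.1, -16.4, 42.3]
finger_gap: 0.0345
gripper_force: 50.0
t 30.43 pos [527.6 415.5  92.4] yaw 176.01 z [-0.    -0.001 -1.   ] q [ 0.65  0.62  1.59 -0.    0.94 -0.85] F [-15.1 -16.4  42.3] gap 0.0345 gf 50.009132623672485
386 rod slope angle -0.09885258047583084 z at x=10 170.40712188769587
```

```bash
python3 -m creep '2 0 -6 0; 2 0 -6 0; 2.2 0 -10.6 0; 2.1 0 -10.6 0; 0.9 0 -10.7 0' - 30; python3 -m creep '0.8 0 -10.8 0; -0.9 0 -21.6 0; -3.4 0 -21.3 0; -6 0 -20.7 0; -8.4 0 -19.9 0'; python3 -m creep '-5.3 0 -9.3 0; -5.4 0 -9.4 0; -6.5 0 -8.6 0; -6.4 0 -8.7 0; 0 0 0 0'; python3 -c "
from h import *
go(press(-127.7,85,268))"
```

```text
t: 31.1
eef_pos: [0.5215, 0.4159, 0.1326]
ee_rot: [0.035, 0.999, 0.0, 0.002]
wrist_force: [7.3, -8.5, 6.6]
finger_gap: 0.0348
gripper_force: 30.0
t: 31.72
eef_pos: [0.5393, 0.4146, 0.2262]
ee_rot: [0.035, 0.999, -0.0, 0.002]
wrist_force: [12.5, -5.3, -3.9]
finger_gap: 0.0346
gripper_force: 30.0
t: 32.35
eef_pos: [0.5556, 0.413, 0.2538]
ee_rot: [0.035, 0.999, -0.003, -0.006]
wrist_force: [-5.2, 2.5, -25.0]
finger_gap: 0.0349
gripper_force: 30.0
t 32.35 pos [555.6 413.  253.8] yaw 176.02 z [-0.013 -0.005 -1.   ] q [ 0.62  0.48  1.41  0.    1.26 -0.88] F [ -5.2   2.5 -25. ] gap 0.0349 gf 29.996715188026428
  to [559.  414.2 268. ] shift [ -3.2   1.3 -14.3]
```

```bash
python3 -m creep '0 0 2 0; 0 0 0 0; 0 0 0 0; 0 0 0 0; 0 0 0 0' 0; python3 -m creep '0 0 0 0; 0 0 -30 0; 0 0 -40 0; 0 0 -25 0; 0 0 0 0'
python3 - <<'E'
from h import *
from scipy.optimize import least_squares
go()
p,d,S=cloud("side"); c=p.astype(int)
m=(np.linalg.norm(S-[.559,.414,.306],axis=-1)<.035)&(c.sum(-1)<150); B=S[m]
r=least_squares(lambda c:np.linalg.norm(B-c,axis=1)-.018,np.median(B,0)-[0,.01,.01],loss="soft_l1",f_scale=.002); print("knob",np.round(r.x,4),len(B))
L=(Rn.from_euler("z",4.0,degrees=True).apply((S-P0).reshape(-1,3))*1e3).reshape(S.shape)
m=((abs(L[...,2]-65)<9)&(abs(L[...,1])<45)&(L[...,0]<-30)&(L[...,0]>-165)&(c[...,0]>c[...,2]+30)); Q=L[m]
print(len(Q),np.round(np.nanpercentile(Q,[1,50,99],axis=0),1).tolist())
for a in range(-30,31,10):
    q=Q[abs(Q[:,1]-a)<5]
    if len(q)>5: print("   y",a,np.round(np.percentile(q[:,0],[0,2,5]),1))
go(press(-240,85,350),press(-240,0,350),press(-240,0,27),press(-80,0,27))
E
```

```text
t: 32.98
eef_pos: [0.5603, 0.4139, 0.2596]
ee_rot: [0.035, 0.999, 0.0, 0.0]
wrist_force: [-0.7, 0.4, -0.6]
finger_gap: 0.0815
gripper_force: 0.0
t: 33.6
eef_pos: [0.561, 0.4144, 0.3564]
ee_rot: [0.035, 0.999, 0.001, 0.002]
wrist_force: [-0.2, 0.6, -0.4]
finger_gap: 0.088
gripper_force: 0.0
t 33.6 pos [561.  414.4 356.4] yaw 176.01 z [ 0.004  0.003 -1.   ] q [ 0.62  0.41  1.3   0.    1.43 -0.88] F [-0.2  0.6 -0.4] gap 0.088 gf 0.0
knob [0.5579 0.4138 0.3052] 412
291 [[-82.9, -25.5, 59.0], [-68.6, 21.0, 65.6], [-31.8, 32.3, 68.2]]
   y -30 [-81.6 -81.3 -80.9]
   y -20 [-82.6 -82.4 -81.8]
   y -10 [-82.7 -82.7 -82.7]
   y 0 [-83.2 -83.2 -83.1]
   y 10 [-82.7 -82.3 -82. ]
   y 20 [-82.9 -82.6 -81.8]
   y 30 [-82.3 -81.6 -80. ]
t 33.65 pos [560.3 413.9 354.3] yaw 176.01 z [ 0.001  0.001 -1.   ] q [ 0.62  0.41  1.3   0.    1.43 -0.88] F [ 0.2 -0.1  0.9] gap 0.0878 gf 0.0
  to [447. 422. 350.] shift [113.5   0.2   4.2]
  to [441.1 337.2 350. ] shift [  0.  -85.   -0.1]
  to [441.1 337.2  27. ] shift [ 3.00e-01 -3.00e-01  3.23e+02]
  to [600.7 326.1  27. ] shift [-160.    -0.     0.2]
```

```bash
python3 -m creep '55 0 0 0; 58 0 0 0; 0 -45 0 0; 0 -40 0 0; 0 0 60 0'; python3 -m creep '0 0 60 0; 0 0 60 0; 0 0 60 0; 0 0 50 0; 0 0 30 0'; python3 -m creep '0 0 0 0; 0 0 0 0'; python3 -c "
from h import *
go(press(-240,0,27),press(-82,0,27))"
```

```text
t: 34.28
eef_pos: [0.4429, 0.3363, 0.2961]
ee_rot: [0.036, 0.999, 0.002, 0.003]
wrist_force: [1.4, 1.1, -0.1]
finger_gap: 0.0879
gripper_force: 0.0
t: 34.9
eef_pos: [0.4387, 0.3349, 0.0298]
ee_rot: [0.035, 0.999, -0.002, -0.002]
wrist_force: [0.5, -1.3, -0.1]
finger_gap: 0.0879
gripper_force: 0.0
t: 35.15
eef_pos: [0.4414, 0.3369, 0.0343]
ee_rot: [0.035, 0.999, -0.0, -0.0]
wrist_force: [-0.0, -0.5, -0.2]
finger_gap: 0.0877
gripper_force: 0.0
t 35.15 pos [441.4 336.9  34.3] yaw 176.01 z [-0. -0. -1.] q [ 0.63  0.57  1.88  0.    0.69 -0.87] F [-0.  -0.5 -0.2] gap 0.0877 gf 0.0
  to [441.1 337.2  27. ] shift [0.4 0.4 7.3]
  to [598.7 326.2  27. ] shift [-158.   -0.   -0.]
```

```bash
python3 -m creep '-45 0.3 6 0; -45 0 0 0; -30 0 0 0; -18 0 0 0; 0 0 0 0'; python3 -m creep '-8 0 0 0; -6 0 0 0; -4 0 0 0; 0 0 0 0'; python3 -c "
from h import *
go(press(-82,0,27))"
```

```text
t: 35.78
eef_pos: [0.5802, 0.3277, 0.029]
ee_rot: [0.035, 0.999, 0.0, 0.001]
wrist_force: [-0.6, 0.4, 0.2]
finger_gap: 0.0877
gripper_force: 0.0
t: 36.28
eef_pos: [0.5972, 0.3264, 0.0279]
ee_rot: [0.035, 0.999, -0.0, -0.0]
wrist_force: [-0.2, 0.1, 0.6]
finger_gap: 0.0879
gripper_force: 0.0
t 36.27 pos [597.2 326.4  27.9] yaw 176.01 z [-0. -0. -1.] q [ 0.48  0.72  1.58 -0.    0.84 -1.02] F [-0.2  0.1  0.6] gap 0.0879 gf 0.0
  to [598.7 326.2  27. ] shift [-1.5 -0.1  0.9]
```

```bash
python3 -m creep '-2 0 0.5 0; 0 0 0 0' ; python3 -m creep '0 0 0 0; 0 0 0 0; 0 0 0 0; 0 0 0 0; 0 0 0 0' 1 50; python3 -m creep '0 0 -1 0; 4 0 -1 0; 8 0 0 0; 12 0 0 0; 0 0 0 0'; python3 near.py
```

```text
t: 36.52
eef_pos: [0.5991, 0.3262, 0.0274]
ee_rot: [0.035, 0.999, -0.0, -0.0]
wrist_force: [0.7, 0.3, 0.3]
finger_gap: 0.0879
gripper_force: 0.0
t: 37.15
eef_pos: [0.5991, 0.3262, 0.0275]
ee_rot: [0.035, 0.999, -0.0, -0.0]
wrist_force: [-0.4, 0.1, 0.1]
finger_gap: 0.0591
gripper_force: 50.0
t: 37.78
eef_pos: [0.5737, 0.3278, 0.0293]
ee_rot: [0.034, 0.999, -0.0, -0.001]
wrist_force: [-1.1, -0.5, -1.4]
finger_gap: 0.0595
gripper_force: 50.0
t 37.77 pos [573.7 327.8  29.3] yaw 176.06 z [-0.001 -0.001 -1.   ] q [ 0.5   0.69  1.63  0.    0.82 -1.  ] F [-1.1 -0.5 -1.4] gap 0.0595 gf 49.99975919723511
side 214 [[-89.4, 5.2, 60.4], [-56.8, 28.6, 66.6], [-31.0, 33.1, 69.6]]
   y 10 [-40.5 -40.4 -40.3]
   y 20 [-89.1 -83.5 -81.9]
   y 30 [-91.  -88.9 -88.1]
wrist 15852 [[-117.5, -34.4, 58.0], [-89.8, 0.2, 66.9], [-40.0, 34.6, 69.7]]
   y -30 [-117.9 -117.6 -117.4]
   y -20 [-107.7 -107.2 -106.9]
   y -10 [-107.7 -107.1 -106.9]
   y 0 [-108.  -107.2 -107. ]
   y 10 [-107.7 -107.2 -107. ]
   y 20 [-107.8 -107.2 -107. ]
   y 30 [-118.1 -117.6 -117.4]
```

```bash
python3 -m creep '20 0 0 0; 25 0 0 0; 30 0 0 0; 10 0 -20 0; 0 0 -40 0'; python3 -m creep '0 0 -40 -5.4; 0 0 0 -5.4; 0 0 0 0'
python3 - <<'E'
from h import *
p,d,W=cloud("wrist"); st=arm.state(); R=Rn.from_quat(st["ee_rot"]).as_matrix(); T=((W-np.array(st["eef_pos"])).reshape(-1,3)@R)*1e3
c=p.reshape(-1,3).astype(int); m=(c[:,0]>c[:,2]+40)&(abs(T[:,1])<40)&(abs(T[:,2]+38)<12)&(T[:,0]<30)
Q=T[m]; print("tile in tool mm",len(Q),np.round(np.nanpercentile(Q,[1,50,99],axis=0),1).tolist())
Q2=Q[abs(Q[:,1])<28]; print(np.linalg.lstsq(np.c_[Q2[:,:2],np.ones(len(Q2))],Q2[:,2],rcond=None)[0])
go(box(-235,0,125),box(-235,0,98),box(-142,0,98))
E
```

```text
t: 38.5
eef_pos: [0.4886, 0.3331, 0.0887]
ee_rot: [0.034, 0.999, -0.001, -0.002]
wrist_force: [1.1, 0.5, -0.3]
finger_gap: 0.0596
gripper_force: 50.0
t: 38.88
eef_pos: [0.4908, 0.3339, 0.1301]
ee_rot: [-0.059, 0.998, 0.0, 0.001]
wrist_force: [-0.6, 0.1, -1.0]
finger_gap: 0.0593
gripper_force: 50.0
tile in tool mm 14762 [[-66.5, -28.7, -39.6], [-18.5, -0.1, -38.1], [0.6, 28.9, -30.9]]
[ 1.20350031e-02 -5.43776543e-04 -3.75489666e+01]
t 38.92 pos [490.4 333.7 129.5] yaw -173.31 z [ 0.  0. -1.] q [ 0.58  0.47  1.75 -0.    0.92 -1.11] F [ 0.4  0.6 -1.6] gap 0.0596 gf 49.999417662620544
  to [414.9 107.6 125. ] shift [ 101.3 -215.8    4.5]
  to [414.9 107.6  98. ] shift [ 0. -0. 27.]
  to [507.3 118.5  98. ] shift [-93.    0.1   0. ]
```

```bash
python3 -m creep '25 -54 0 0; 25 -54 0 0; 25 -54 0 0; 26 -54 0 0; 0 0 0 0'; python3 -m creep '0 0 4 0; 0 0 15 0; 0 0 12 0; 0 0 0 0; 0 0 0 0'
python3 - <<'E'
from h import *
go(box(-235,0,98),box(-142,0,98))
p,d,W=cloud("side"); 
L=(Rn.from_euler("z",-6.75,degrees=True).apply((W-B0).reshape(-1,3))*1e3)
c=p.reshape(-1,3).astype(int); m=(c[:,0]>c[:,2]+30)&(abs(L[:,1])<50)&(abs(L[:,2]-130)<20)&(L[:,0]<-100)&(L[:,0]>-230)
Q=L[m];print(len(Q),np.round(np.nanpercentile(Q,[1,50,99],axis=0),1).tolist())
save(np.ascontiguousarray(p[170:370,180:380].repeat(3,0).repeat(3,1)),"s7.png")
E
```

```text
t: 39.55
eef_pos: [0.4136, 0.1045, 0.1289]
ee_rot: [-0.056, 0.998, -0.0, -0.001]
wrist_force: [0.3, 0.2, 0.1]
finger_gap: 0.0245
gripper_force: 0.0
t: 40.17
eef_pos: [0.4159, 0.1078, 0.0984]
ee_rot: [-0.06, 0.998, -0.0, -0.0]
wrist_force: [0.4, 1.1, 0.2]
finger_gap: 0.0002
gripper_force: 0.0
t 40.17 pos [415.9 107.8  98.4] yaw -173.15 z [-0. -0. -1.] q [ 0.23  0.32  2.12  0.    0.7  -1.46] F [0.4 1.1 0.2] gap 0.0002 gf 0.0
  to [414.9 107.6  98. ] shift [ 1.  -0.1  0.4]
  to [507.3 118.5  98. ] shift [-93.   -0.2  -0. ]
0 [nan, nan, nan]
  return np.nanmean(a, axis, out=out, keepdims=keepdims)
```

View pics/s7.png

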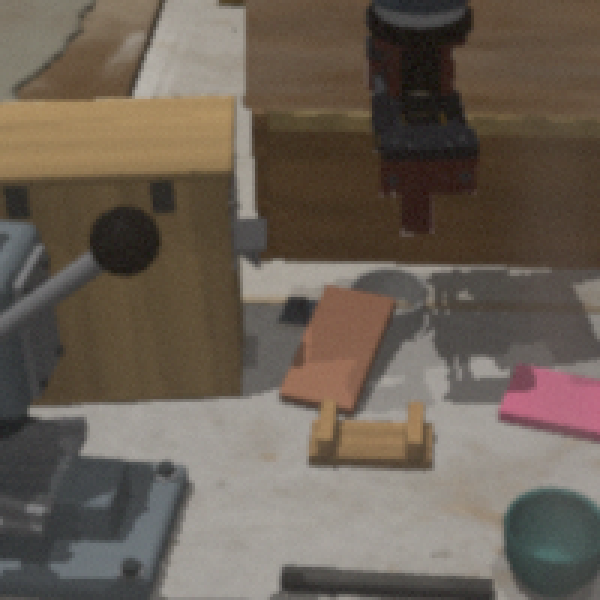

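The crop shows the fingers empty: the tile slipped out in the fast sideways move and now lies at about (340,345), between the stand and the cutter. I measure its pose and check the bystanders.

```bash
cat > fall.py <<'E'
from h import *
S0=np.load("side0.npy"); W0=np.load("top0.npy")
go()
for cam in("side","top","wrist"):
    p,d,W=cloud(cam); c=p.astype(int); x,y,z=W[...,0],W[...,1],W[...,2]
    m=((c[...,0]>c[...,2]+35)&(c[...,0]<c[...,2]+140)&(x>.38)&(x<.56)&(y>.03)&(y<.29)&(z<.1)&(z>.004)).astype(np.uint8)
    n,l,s,_=cv2.connectedComponentsWithStats(m)
    for k in np.argsort(-s[1:,4])[:3]+1:
        if s[k,4]<60: continue
        P=W[l==k]; hi=P[:,2]; r=cv2.minAreaRect((P[:,:2]*1000).astype(np.float32))
        A=np.c_[P[:,:2]-P[:,:2].mean(0),np.ones(len(P))]; co=np.linalg.lstsq(A,P[:,2],rcond=None)[0]
        print(cam,len(P),np.round(r[0],1),np.round(r[1],1),round(r[2],1),"px",s[k,:4],"rgb",np.median(c[l==k],0),"z",np.round(np.percentile(hi,[2,50,98]),4),"plane",np.round(co,3))
    for q in("cutter","small_tile","tile","marker","bowl"):
        print("  ",q,[(np.round(a["location"],3).tolist(),round(a["confidence"],2)) for a in search_frame(q,cam)[:3]])
E
python3 fall.py
```

```text
t 40.23 pos [416.  107.7  98.6] yaw -173.17 z [ 0.  0. -1.] q [ 0.23  0.32  2.12  0.    0.7  -1.46] F [-0.5 -0.7  1. ] gap 0.0004 gf 0.0
side 1054 [475.6 146.1] [210.1  70.5] 81.9 px [274 265  38  57] rgb [134.  97.  78.] z [0.0092 0.0255 0.0404] plane [-0.163 -0.125  0.025]
side 397 [434.9 230.2] [67.8 47.1] 0.7 px [292 304  32  20] rgb [146. 117.  84.] z [0.0079 0.011  0.0301] plane [-0.208  0.023  0.014]
   cutter [([0.43, 0.046, 0.013], 0.59)]
   small_tile [([0.514, 0.064, 0.004], 0.71)]
   tile [([0.47, 0.14, 0.022], 0.78), ([0.184, 0.311, 0.01], 0.71), ([0.288, 0.187, 0.012], 0.56)]
   marker [([0.426, 0.368, 0.012], 0.65)]
   bowl [([0.316, 0.331, 0.032], 0.84), ([0.685, 0.357, 0.145], 0.44)]
top 635 [444.6 227. ] [44.7 87.9] 89.7 px [310 217  20  38] rgb [186. 145.  92.] z [0.0075 0.0141 0.0341] plane [ 0.03  -0.001  0.018]
top 281 [491.4 166.6] [40.8 48.6] 78.8 px [335 205  18  22] rgb [186. 126.  94.] z [0.0105 0.0178 0.0267] plane [-0.087 -0.295  0.018]
   cutter []
   small_tile [([0.43, 0.363, 0.019], 0.38)]
   tile [([0.187, 0.304, 0.012], 0.93), ([0.286, 0.177, 0.014]
[... 159 characters left out ...]
[441.1 226.4] [44.6 83.3] 89.9 px [443 231  93 127] rgb [222. 178. 121.] z [0.0061 0.0109 0.0291] plane [0.008 0.05  0.016]
wrist 2802 [464.2 156.1] [72.5 28.8] 73.9 px [344 282  88  48] rgb [201. 142. 109.] z [0.0095 0.0208 0.0299] plane [ 0.02 -0.31  0.02]
wrist 1201 [465.3 104.6] [43.3 59.4] 74.5 px [270 269  62  92] rgb [142. 100.  77.] z [0.0291 0.0387 0.0413] plane [-0.026 -0.229  0.037]
   cutter [([0.456, 0.059, 0.018], 0.71), ([0.453, 0.145, 0.027], 0.66)]
   small_tile [([0.487, 0.048, 0.002], 0.72), ([0.55, 0.125, 0.043], 0.62), ([0.479, 0.354, 0.008], 0.39)]
   tile [([0.299, 0.173, 0.011], 0.73), ([0.456, 0.145, 0.024], 0.65)]
   marker [([0.479, 0.354, 0.005], 0.94)]
   bowl []
```

```bash
python3 -m creep '0 0 -40 0; 0 20 -55 0; 0 20 -55 0; 0 10 -50 0; 0 0 0 0' 0; python3 -m creep '0 0 0 0; 0 0 0 0; 0 0 0 0'
python3 - <<'E'
from h import *
go()
p,d,W=cloud("wrist"); np.save("wf.npy",W); c=p.astype(int); x,y,z=W[...,0],W[...,1],W[...,2]
save(p,"w8.png")
hs=cv2.cvtColor(p,cv2.COLOR_RGB2HSV)
m=((hs[...,0]<13)&(hs[...,1]>85)&(x>.38)&(x<.58)&(y>.03)&(y<.26)&(z<.1)&(z>.004)).astype(np.uint8)
n,l,s,_=cv2.connectedComponentsWithStats(m)
for k in np.argsort(-s[1:,4])[:3]+1:
    P=W[l==k]; P=P[np.isfinite(P[:,0])]
    if len(P)<100: continue
    A=np.c_[P[:,:2]-P[:,:2].mean(0),np.ones(len(P))]; co=np.linalg.lstsq(A,P[:,2],rcond=None)[0]
    print(len(P),cv2.minAreaRect((P[:,:2]*1000).astype(np.float32)),np.round(cv2.boxPoints(cv2.minAreaRect((P[:,:2]*1000).astype(np.float32)))).tolist(),np.round(co,3),np.percentile(P[:,2],[2,98]))
E
```

```text
t: 41.75
eef_pos: [0.4119, 0.1583, 0.3023]
ee_rot: [-0.06, 0.998, 0.001, 0.004]
wrist_force: [-0.2, -0.6, -0.1]
finger_gap: 0.0469
gripper_force: 0.0
t: 42.12
eef_pos: [0.4092, 0.1566, 0.2972]
ee_rot: [-0.059, 0.998, -0.0, -0.001]
wrist_force: [-0.5, -0.5, -0.3]
finger_gap: 0.077
gripper_force: 0.0
t 42.12 pos [409.2 156.6 297.2] yaw -173.22 z [-0.002 -0.001 -1.   ] q [ 0.34  0.03  1.92  0.    1.2  -1.35] F [-0.5 -0.5 -0.3] gap 0.077 gf 0.0
4280 ((480.63372802734375, 133.21592712402344), (105.50843811035156, 72.11170959472656), 73.84466552734375) [[431.0, 93.0], [501.0, 73.0], [530.0, 174.0], [461.0, 194.0]] [-0.071 -0.285  0.027] [0.01069235 0.04068417]
```

View pics/w8.png

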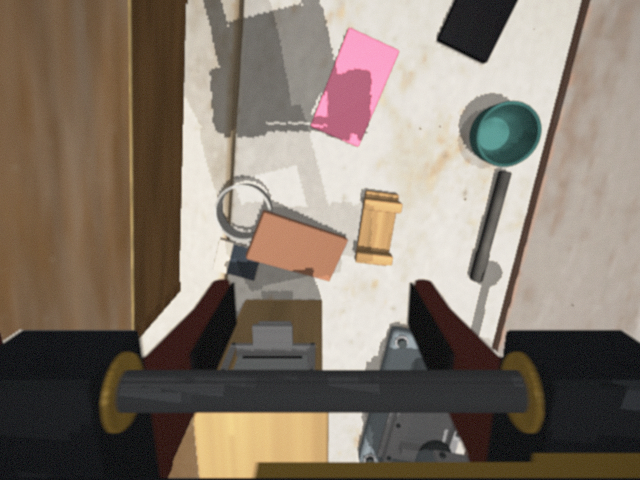

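The wrist view shows the tile at (297,245). Its left end leans on the cutter's rim (245,205) and its right end is down near the stand (380,230); the stand is clear. I work out the tile's outline and the clearances from the saved data.

Run:
```python
import cv2,numpy as np
W=np.load("wf.npy"); p=cv2.imread("pics/w8.png"); hs=cv2.cvtColor(p,cv2.COLOR_BGR2HSV)
x,y,z=W[...,0],W[...,1],W[...,2]
m=((hs[...,0]<13)&(hs[...,1]>85)&(x>.38)&(x<.58)&(y>.03)&(y<.26)&(z<.1)&(z>.004)).astype(np.uint8)
m=cv2.morphologyEx(m,cv2.MORPH_OPEN,np.ones((7,7),np.uint8))
n,l,s,_=cv2.connectedComponentsWithStats(m);k=1+np.argmax(s[1:,4]);P=W[l==k]
co=np.linalg.lstsq(np.c_[P[:,:2],np.ones(len(P))],P[:,2],rcond=None)[0]
for i in range(3):
    r=P[:,2]-np.c_[P[:,:2],np.ones(len(P))]@co; Q=P[abs(r)<.004]; co=np.linalg.lstsq(np.c_[Q[:,:2],np.ones(len(Q))],Q[:,2],rcond=None)[0]
r=cv2.minAreaRect((Q[:,:2]*1000).astype(np.float32)); print(len(P),len(Q),r,np.round(cv2.boxPoints(r)).tolist(),np.round(co,3))
g=-co[:2]/np.linalg.norm(co[:2]); print("downhill yaw",np.degrees(np.arctan2(g[1],g[0])),"tilt",np.degrees(np.arctan(np.linalg.norm(co[:2]))))
a=np.radians(73.8); e=np.array([np.cos(a),np.sin(a)]); f=np.array([e[1],-e[0]]); u=Q[:,:2]@e*1e3; v=Q[:,:2]@f*1e3
for A,B,nm in((u,v,"long"),(v,u,"wide")): print(nm,np.percentile(A,[.5,2,50,98,99.5]))
for lo in np.arange(u.min(),u.max(),15):
    k=(u>=lo)&(u<lo+15); print(round(lo),k.sum(),np.percentile(v[k],[2,98]).round(1), Q[k,2].mean().round(4))
# cutter rim, small tile
mm=(z>.02)&(z<.036)&(np.hypot(x-.446,y-.058)<.05)&(hs[...,1]<60); R=W[mm]; print("rim",len(R),np.nanpercentile(R[:,:2],[1,50,99],axis=0) if len(R) else 0)
A=np.c_[2*R[:,:2],np.ones(len(R))]; c=np.linalg.lstsq(A,(R[:,:2]**2).sum(1),rcond=None)[0]; print("cutter centre",c[:2],np.sqrt(c[2]+c[0]**2+c[1]**2))
W0=np.load("top0.npy"); p0=cv2.imread("pics/top0.png"); h0=cv2.cvtColor(p0,cv2.COLOR_BGR2HSV); X,Y,Z=W0[...,0],W0[...,1],W0[...,2]
mm=(Z>.018)&(Z<.04)&(np.hypot(X-.446,Y-.058)<.05); R=W0[mm]; A=np.c_[2*R[:,:2],np.ones(len(R))]; c=np.linalg.lstsq(A,(R[:,:2]**2).sum(1),rcond=None)[0]; print("cutter before",len(R),c[:2],np.sqrt(c[2]+c[0]**2+c[1]**2))
```

```text
4236 4156 ((474.9437561035156, 135.22320556640625), (104.78712463378906, 59.96895980834961), 73.78973388671875) [[432.0, 93.0], [489.0, 77.0], [518.0, 177.0], [461.0, 194.0]] [-0.079 -0.285  0.102]
downhill yaw 74.50881263868645 tilt 16.484178357263968
long [210.74026094 212.29477794 258.73233103 312.00596604 313.98424657]
wide [388.68756226 389.21793959 416.49842955 445.61778807 446.97949149]
210 651 [389.2 446. ] 0.039
225 649 [389.3 446. ] 0.0348
240 627 [389.2 446. ] 0.0303
255 602 [389.2 445.6] 0.0259
270 574 [389.2 445.2] 0.0214
285 538 [389.  444.6] 0.0169
300 515 [389.4 444.4] 0.0126
rim 445 [[0.40748185 0.03609824]
 [0.4381025  0.05602354]
 [0.47274761 0.09898025]]
cutter centre [0.43983309 0.06830466] 0.03143244785134419
cutter before 126 [0.4409343  0.06958886] 0.031420248715740076
```

```bash
python3 -m creep '-35 3 0 0; -35 3 30 0; 0 0 55 0; 0 0 55 0; 0 0 50 0' 1 20; python3 -m creep '0 0 50 0; 0 0 30 0; 0 0 0 0'; python3 -c "
from h import *
go((.482,.172,.0))"
```

```text
t: 42.8
eef_pos: [0.4781, 0.1709, 0.1062]
ee_rot: [-0.059, 0.998, -0.0, -0.001]
wrist_force: [0.1, 0.7, -0.5]
finger_gap: 0.0379
gripper_force: 0.0
t: 43.18
eef_pos: [0.4765, 0.1704, 0.0261]
ee_rot: [-0.059, 0.998, -0.001, -0.003]
wrist_force: [-0.1, -0.3, -0.3]
finger_gap: 0.0078
gripper_force: 0.0
t 43.17 pos [476.5 170.4  26.1] yaw -173.2 z [-0.005 -0.002 -1.   ] q [ 0.32  0.54  1.98  0.    0.62 -1.37] F [-0.1 -0.3 -0.3] gap 0.0078 gf 0.0
  to [482. 172.   0.] shift [-5.8  1.  26.1]
```

```bash
python3 -m creep '-4 1 18 0; 0 0 8 0; 0 0 3 0; 0 0 1 0; 0 0 0 0'; python3 -c "
from h import *
go((.432,.174,-.005))"
```

```text
t: 43.8
eef_pos: [0.4828, 0.1727, 0.0001]
ee_rot: [-0.059, 0.998, 0.0, 0.0]
wrist_force: [-2.7, -1.0, 9.7]
finger_gap: 0.0005
gripper_force: 4.6
t 43.8 pos [4.828e+02 1.727e+02 1.000e-01] yaw -173.19 z [ 0.001  0.    -1.   ] q [ 0.32  0.6   1.98 -0.    0.57 -1.37] F [-2.7 -1.   9.7] gap 0.0005 gf 4.644202793715522
  to [432. 174.  -5.] shift [50.3  7.3  5. ]
```

```bash
python3 -m creep '8 2 0 0; 10 2 0 0; 10 1.5 0 0; 10 1 0 0; 10 0 0 0'
python3 - <<'E'
from h import *
go()
p,d,W=cloud("side"); hs=cv2.cvtColor(p,cv2.COLOR_RGB2HSV); x,y,z=W[...,0],W[...,1],W[...,2]
m=((hs[...,0]<13)&(hs[...,1]>75)&(x>.34)&(x<.56)&(y>.03)&(y<.205)&(z<.06)&(z>.004)).astype(np.uint8)
m=cv2.morphologyEx(m,cv2.MORPH_OPEN,np.ones((3,3),np.uint8))
n,l,s,_=cv2.connectedComponentsWithStats(m);k=1+np.argmax(s[1:,4]);P=W[l==k]
r=cv2.minAreaRect((P[:,:2]*1000).astype(np.float32)); print(len(P),r,np.round(cv2.boxPoints(r)).tolist(),np.percentile(P[:,2],[2,98]))
E
```

```text
t: 44.42
eef_pos: [0.4359, 0.1744, -0.0]
ee_rot: [-0.059, 0.998, 0.001, 0.002]
wrist_force: [2.0, 0.9, 5.5]
finger_gap: -0.0001
gripper_force: 2.7
t 44.42 pos [435.9 174.4  -0. ] yaw -173.18 z [ 0.005  0.002 -1.   ] q [ 0.36  0.56  2.07 -0.    0.5  -1.33] F [2.  0.9 5.5] gap -0.0001 gf 2.6731044589541852
306 ((440.5887756347656, 178.1639404296875), (55.33052444458008, 35.20017623901367), 4.181965351104736) [[412.0, 194.0], [414.0, 159.0], [469.0, 163.0], [467.0, 198.0]] [0.00737006 0.03743619]
```

```bash
python3 -m creep '0 0 -30 0; 0 0 -40 10.5; 0 0 -40 10.5; 0 0 -40 10.5; 0 0 -20 10.5' 0; python3 -m creep '0 0 0 10.5; 0 0 0 10.5; 0 0 0 10.5; 0 0 0 10.5; 0 0 0 8.5'
cat > look.py <<'E'
from h import *
import sys
st=arm.state()
p,d,W=cloud("wrist"); hs=cv2.cvtColor(p,cv2.COLOR_RGB2HSV); x,y,z=W[...,0],W[...,1],W[...,2]
m=((hs[...,0]<13)&(hs[...,1]>85)&(x>.34)&(x<.56)&(y>.03)&(y<.26)&(z<.1)&(z>.004)).astype(np.uint8)
m=cv2.morphologyEx(m,cv2.MORPH_OPEN,np.ones((7,7),np.uint8))
n,l,s,_=cv2.connectedComponentsWithStats(m);k=1+np.argmax(s[1:,4]);P=Q=W[l==k]
co=np.linalg.lstsq(np.c_[P[:,:2],np.ones(len(P))],P[:,2],rcond=None)[0]
for i in range(3):
    r=P[:,2]-np.c_[P[:,:2],np.ones(len(P))]@co; Q=P[abs(r)<.004]; co=np.linalg.lstsq(np.c_[Q[:,:2],np.ones(len(Q))],Q[:,2],rcond=None)[0]
r=cv2.minAreaRect((Q[:,:2]*1000).astype(np.float32)); print(len(P),len(Q),np.round(r[0],1),np.round(r[1],1),round(r[2],2),np.round(cv2.boxPoints(r)).tolist(),np.round(co,3),"bbox",s[k,:4])
go()
E
python3 look.py
```

```text
t: 45.1
eef_pos: [0.4343, 0.1737, 0.1711]
ee_rot: [0.305, 0.952, 0.001, 0.001]
wrist_force: [0.1, -0.3, -0.6]
finger_gap: 0.0467
gripper_force: 0.0
t: 45.72
eef_pos: [0.4333, 0.1733, 0.1688]
ee_rot: [0.682, 0.731, -0.0, -0.0]
wrist_force: [-0.2, 0.1, -0.7]
finger_gap: 0.0877
gripper_force: 0.0
7803 7795 [440.  138.3] [ 58.8 103.9] 3.0 [[408.0, 189.0], [413.0, 85.0], [472.0, 88.0], [467.0, 192.0]] [ 0.018 -0.297  0.058] bbox [291 198  71 127]
t 45.77 pos [433.3 173.3 168.8] yaw 93.7 z [-0.  0. -1.] q [0.35 0.24 2.   0.   0.9  0.29] F [-0.2 -0.1  0.6] gap 0.0878 gf 0.0
```

```bash
python3 -m creep '12 5 30 0; 0 0 50 0; 0 0 50 0; 0 0 30 0; 0 0 15 0'; python3 -m creep '0 0 0 0; 0 0 0 0'; python3 -c "
from h import *
go((.4377,.1855,-.0155))"
```

```text
t: 46.4
eef_pos: [0.437, 0.1854, -0.0077]
ee_rot: [0.679, 0.734, -0.001, -0.001]
wrist_force: [-0.4, 0.3, 0.1]
finger_gap: 0.0882
gripper_force: 0.0
t: 46.65
eef_pos: [0.4389, 0.1862, -0.0054]
ee_rot: [0.68, 0.733, 0.001, 0.0]
wrist_force: [1.2, 0.4, -0.1]
finger_gap: 0.088
gripper_force: 0.0
t 46.65 pos [438.9 186.2  -5.4] yaw 94.34 z [ 0.002  0.001 -1.   ] q [0.38 0.58 2.06 0.   0.51 0.3 ] F [ 1.2  0.4 -0.1] gap 0.088 gf 0.0
  to [437.7 185.5 -15.5] shift [-0.6 -1.3 10.1]
```

```bash
python3 -m creep '-1 -1 7 0; 0 0 2 0'; python3 -m creep '0 0 0 0; 0 0 0 0; 0 0 0 0; 0 0 0 0' 1 60;  python3 -m creep '0 0 -5 0; 0 0 -10 0; 0 0 -20 0; 0 0 -30 0; 0 0 -30 0'
cat > held.py <<'E'
from h import *
p,d,W=cloud("wrist"); st=arm.state(); R=Rn.from_quat(st["ee_rot"]).as_matrix(); T=((W-np.array(st["eef_pos"])).reshape(-1,3)@R)*1e3
hs=cv2.cvtColor(p,cv2.COLOR_RGB2HSV).reshape(-1,3); m=(hs[:,0]<13)&(hs[:,1]>85)&(abs(T[:,1])<28)&(T[:,2]>-90)&(T[:,2]<0)&(T[:,0]<30)&(T[:,0]>-110)
P=T[m]; co=np.linalg.lstsq(np.c_[P[:,0],np.ones(len(P))],P[:,2],rcond=None)[0]
for i in range(4):
    Q=P[abs(P[:,2]-np.c_[P[:,0],np.ones(len(P))]@co)<4]; co=np.linalg.lstsq(np.c_[Q[:,0],np.ones(len(Q))],Q[:,2],rcond=None)[0]
print("held tile in tool mm",len(P),len(Q),"x",np.round(np.percentile(Q[:,0],[.5,50,99.5]),1),"z=%.3f x + %.1f"%tuple(co))
E
python3 held.py; python3 -c "
from h import *
go(box(-245,0,105))"
```

```text
t: 46.9
eef_pos: [0.4372, 0.1847, -0.0153]
ee_rot: [0.68, 0.733, 0.0, 0.0]
wrist_force: [-0.3, 0.1, -0.4]
finger_gap: 0.0877
gripper_force: 0.0
t: 47.4
eef_pos: [0.4373, 0.1848, -0.0155]
ee_rot: [0.68, 0.733, 0.0, 0.0]
wrist_force: [-0.7, -0.2, 0.1]
finger_gap: 0.0596
gripper_force: 60.0
t: 48.02
eef_pos: [0.4369, 0.1846, 0.0809]
ee_rot: [0.68, 0.733, -0.0, -0.0]
wrist_force: [1.3, -0.1, -1.0]
finger_gap: 0.0595
gripper_force: 60.0
held tile in tool mm 15987 15844 x [-59.5 -18.3   5.1] z=0.297 x + -23.5
t 48.08 pos [439.  185.5  84. ] yaw 94.31 z [ 0.005  0.002 -1.   ] q [0.37 0.4  2.04 0.   0.7  0.3 ] F [ 0.8 -0.3  1.4] gap 0.0592 gf 59.99350368976593
  to [405.  106.4 105. ] shift [-76.3 -39.7 -21.3]
```

```bash
python3 -m creep '-3 -8 -5 0; -5 -14 -12 -4; 0 -8 -8 -8; 0 0 -2 -10; 0 0 0 -10'; python3 -m creep '0 0 0 -10; 0 0 0 -10; 0 0 0 -10; 0 0 0 -10; 0 0 0 -10'; python3 -m creep '0 0 0 -7; 0 0 0 -3.4; 0 0 0 0'; python3 held.py; python3 -c "
from h import *
go(box(-215,0,98),box(-145,0,104.5))"
```

```text
t: 48.7
eef_pos: [0.4065, 0.1734, 0.1059]
ee_rot: [0.449, 0.894, -0.001, -0.001]
wrist_force: [-0.5, 0.7, -0.8]
finger_gap: 0.0593
gripper_force: 60.0
t: 49.32
eef_pos: [0.4063, 0.1733, 0.1055]
ee_rot: [0.029, 1.0, -0.001, -0.001]
wrist_force: [-0.7, 0.4, -0.7]
finger_gap: 0.0591
gripper_force: 60.0
t: 49.7
eef_pos: [0.4066, 0.1734, 0.1057]
ee_rot: [-0.058, 0.998, -0.0, -0.001]
wrist_force: [0.7, 0.5, -2.0]
finger_gap: 0.0591
gripper_force: 60.0
held tile in tool mm 16398 16285 x [-58.9 -17.7   5.9] z=0.295 x + -26.8
t 49.75 pos [406.9 173.5 105.8] yaw -173.36 z [-0.002 -0.001 -1.   ] q [ 0.38  0.32  2.09 -0.    0.73 -1.31] F [-0.7  0.2 -0.6] gap 0.0595 gf 59.99340534210205
  to [434.8 109.9  98. ] shift [-20.4 -66.4   7.8]
  to [504.3 118.2 104.5] shift [-70.    0.1  -6.6]
```

```bash
python3 -m creep '0 -8 2 0; 0 -16 4 0; 0 -18 4 0; 0 -16 0 0; 0 -8 0 0'; python3 -m creep '-8 0 0 0; -8 0 0 0; 0 0 0 0; 0 0 0 0'; python3 held.py; python3 -c "
from h import *
go(box(-215,0,95.5),box(-145,0,101))
p,d,W=cloud('side'); L=(Rn.from_euler('z',-6.75,degrees=True).apply((W-B0).reshape(-1,3))*1e3); hs=cv2.cvtColor(p,cv2.COLOR_RGB2HSV).reshape(-1,3)
m=(hs[:,0]<13)&(hs[:,1]>75)&(abs(L[:,1])<40)&(L[:,0]<-104)&(L[:,0]>-190)&(abs(L[:,2]-140)<30); Q=L[m]
print(len(Q)); k=Q[:,0]<-100
for a in(-170,-150,-130,-118):
  q=Q[abs(Q[:,0]-a)<6]
  if len(q)>3: print(a,np.round(np.percentile(q,[3,97],axis=0),1).tolist())
print(np.percentile(Q[:,0],99) if len(Q) else '')
"
```

```text
t: 50.38
eef_pos: [0.4156, 0.1071, 0.0964]
ee_rot: [-0.058, 0.998, -0.0, -0.0]
wrist_force: [-0.5, -0.0, -2.5]
finger_gap: 0.0594
gripper_force: 60.0
t: 50.88
eef_pos: [0.4313, 0.1106, 0.0964]
ee_rot: [-0.059, 0.998, 0.0, -0.0]
wrist_force: [-0.6, -0.0, -1.1]
finger_gap: 0.0593
gripper_force: 60.0
held tile in tool mm 16364 16260 x [-59.2 -17.9   5.6] z=0.296 x + -26.9
t 50.92 pos [431.2 110.5  96.4] yaw -173.26 z [-0. -0. -1.] q [ 0.22  0.34  2.09  0.    0.71 -1.46] F [-0.2  0.9 -0.5] gap 0.0588 gf 59.99376118183136
  to [434.8 109.9  95.5] shift [-3.5 -1.   0.9]
  to [504.3 118.2 101. ] shift [-70.    0.   -5.5]
573
-170 [[-175.5, -24.7, 129.1], [-164.3, 33.7, 140.6]]
-150 [[-155.6, -24.0, 133.8], [-144.6, 33.7, 145.9]]
-130 [[-134.9, -24.1, 140.2], [-125.3, 33.4, 152.0]]
-118 [[-123.3, -24.4, 142.8], [-118.5, 32.2, 153.4]]
-118.6573788181061
```

```bash
python3 -m creep '-6 -1 1 0; -12 0 0 0; -12 0 0 0; -8 0 0 0; 0 0 0 0'; python3 -c "
from h import *
go(box(-145,0,101))"
```

```text
t: 51.6
eef_pos: [0.4697, 0.1137, 0.0952]
ee_rot: [-0.058, 0.998, -0.0, -0.0]
wrist_force: [-1.1, 0.1, -2.5]
finger_gap: 0.0594
gripper_force: 60.0
t 51.6 pos [469.7 113.7  95.2] yaw -173.3 z [-0.001 -0.    -1.   ] q [ 0.21  0.39  2.01  0.    0.74 -1.47] F [-1.1  0.1 -2.5] gap 0.0594 gf 59.99408483505249
  to [504.3 118.2 101. ] shift [-34.9   0.4  -5.8]
```

```bash
python3 -m creep '-10 0 -2 0; -12 0 -2 0; -9 0 -2 0; -3 0 0 0; 0 0 0 0'; python3 -c "
from h import *
go(box(-145,0,101))"; python3 held.py
```

```text
t: 52.22
eef_pos: [0.5036, 0.1178, 0.1015]
ee_rot: [-0.059, 0.998, 0.0, 0.0]
wrist_force: [0.6, 0.9, -3.9]
finger_gap: 0.0592
gripper_force: 60.0
t 52.23 pos [503.6 117.8 101.5] yaw -173.29 z [ 0.001  0.    -1.   ] q [ 0.21  0.42  1.94 -0.    0.79 -1.48] F [ 0.6  0.9 -3.9] gap 0.0592 gf 59.99025285243988
  to [504.3 118.2 101. ] shift [-0.7  0.3  0.5]
held tile in tool mm 16168 16004 x [-59.8 -17.9   5.4] z=0.279 x + -26.9
```

```bash
python3 -m creep '0 0 2 0; 0 0 0 0'; python3 -m creep '0 0 0 0; 0 0 0 0; 0 0 0 0; 0 0 0 0' 0
python3 - <<'E'
from h import *
go()
for cam in("side","wrist"):
    p,d,W=cloud(cam); L=(Rn.from_euler('z',-6.75,degrees=True).apply((W-B0).reshape(-1,3))*1e3); hs=cv2.cvtColor(p,cv2.COLOR_RGB2HSV).reshape(-1,3)
    m=(hs[:,0]<13)&(hs[:,1]>75)&(abs(L[:,1])<34)&(L[:,0]<-97)&(L[:,0]>-190)&(abs(L[:,2]-130)<35); Q=L[m]
    print(cam,len(Q))
    for a in(-150,-140,-130,-120,-110,-100):
      q=Q[abs(Q[:,0]-a)<4]
      if len(q)>8: print(a,len(q),np.round(np.percentile(q,[3,97],axis=0),1).tolist())
    if len(Q): print(np.percentile(Q[:,0],[0,1]))
E
```

```text
t: 52.52
eef_pos: [0.5029, 0.1177, 0.0994]
ee_rot: [-0.059, 0.998, -0.0, -0.0]
wrist_force: [0.6, 0.4, -2.4]
finger_gap: 0.0592
gripper_force: 60.0
t: 53.02
eef_pos: [0.5032, 0.1177, 0.0996]
ee_rot: [-0.059, 0.998, 0.0, 0.0]
wrist_force: [-0.4, -0.5, -1.3]
finger_gap: 0.0872
gripper_force: 0.0
t 53.02 pos [503.2 117.7  99.6] yaw -173.29 z [ 0.  0. -1.] q [ 0.21  0.42  1.94  0.    0.78 -1.48] F [-0.4 -0.5 -1.3] gap 0.0872 gf 0.0
side 0
wrist 0
```

```bash
python3 -m creep '20 0 0 0; 40 0 0 0; 40 0 -20 0; 0 0 -50 0; 0 0 0 0'
python3 - <<'E'
from h import *
go()
for cam in("side","wrist","top"):
    p,d,W=cloud(cam); hs=cv2.cvtColor(p,cv2.COLOR_RGB2HSV); x,y,z=W[...,0],W[...,1],W[...,2]
    save(p,"end_"+cam+".png")
    m=((hs[...,0]<13)&(hs[...,1]>85)&(hs[...,1]<170)&(x>.2)&(x<.7)&(y>.0)&(y<.45)&(z<.2)&(z>-.01)).astype(np.uint8)
    m=cv2.morphologyEx(m,cv2.MORPH_OPEN,np.ones((3,3),np.uint8))
    n,l,s,_=cv2.connectedComponentsWithStats(m)
    for k in np.argsort(-s[1:,4])[:4]+1:
        if s[k,4]>40: print(cam,s[k],np.round(np.nanmedian(W[l==k],0),3),np.median(p[l==k],0))
    for q in("tile","box_flap","slot_sill","cutter","small_tile"): print("  ",q,[(np.round(a["location"],3).tolist(),round(a["confidence"],2)) for a in search_frame(q,cam)[:4]])
    L=(Rn.from_euler('z',-6.75,degrees=True).apply((W-B0).reshape(-1,3))*1e3)
    Q=L[(abs(L[:,1])<30)&(L[:,2]>125)&(L[:,2]<155)&(L[:,0]>-110)&(L[:,0]<60)]
    if len(Q)>20: print("  slot depth x",len(Q),np.percentile(Q[:,0],[5,50,95]).round(1))
E
```

```text
t: 53.75
eef_pos: [0.406, 0.1066, 0.1725]
ee_rot: [-0.059, 0.998, 0.001, 0.004]
wrist_force: [0.5, -0.5, -0.5]
finger_gap: 0.0877
gripper_force: 0.0
t 53.75 pos [406.  106.6 172.5] yaw -173.28 z [ 0.007  0.002 -1.   ] q [ 0.23  0.16  2.09 -0.    0.88 -1.46] F [ 0.5 -0.5 -0.5] gap 0.0877 gf 0.0
   tile [([0.184, 0.309, 0.012], 0.72), ([0.289, 0.184, 0.012], 0.61)]
   box_flap []
   slot_sill [([0.617, 0.181, 0.166], 0.86)]
   cutter [([0.43, 0.06, 0.016], 0.91)]
   small_tile [([0.503, 0.068, 0.005], 0.68)]
wrist [429 280  10  10  59] [0.387 0.152 0.19 ] [55. 28. 26.]
wrist [438 286  10   7  41] [0.387 0.154 0.195] [55. 28. 25.]
   tile [([0.289, 0.175, 0.01], 0.8), ([0.226, 0.293, 0.011], 0.62)]
   box_flap []
   slot_sill [([0.554, 0.119, 0.106], 0.67)]
   cutter [([0.444, 0.061, 0.022], 0.93), ([0.42, 0.356, 0.01], 0.48)]
   small_tile [([0.503, 0.059, 0.003], 0.71), ([0.616, 0.275, 0.018], 0.55)]
  slot depth x 30 [-90.6 -89.4 -87.9]
   tile [([0.286, 0.178, 0.016], 0.77), ([0.185, 0.302, 0.011], 0.74)]
   box_flap []
   slot_sill [([0.628, 0.135, 0.211], 0.57)]
   cutter []
   small_tile []
```

The tile is gone from outside, and the slot depth reads about −89 mm, so the flap is shut. The cutter and the small tile read where they were, and the arm is clear. I hand the job in.

```bash
python3 -c "
from h import *
print(arm.job_done())"
```

```text
the job is handed in; nothing more can be done
None
```

The job is handed in at about 54 s: the tile was marked fully home with a full lever swing and is in the dust box with the flap shut. On the way from press to box I dropped it onto the table, against the ring cutter; the cutter and small tile still measure in place to within a few mm, and I did not re-measure the bowl or marker at the end.

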